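Move a sharp angle piece with locking pliers

TASK

The freshly cut aluminium angle on the square plate has razor-sharp burrs, so do not touch it with the fingers: put the jaws of the locking pliers over the end of its upright leg, squeeze the handles until they lock, then lift it across with the pliers and stand it, on its flat leg, in the middle of the round plate. There let go of the locked handles, work the release lever to free the pliers, and lay them flat on the bench well clear of the angle. Leave the brush, the can and the steel block alone.

Things in the scene. Friction and masses are not known exactly. Their poses are not given: they have to be found in the camera images.
- pliers: Locking pliers of plain steel, 207 mm long, 0.46 kg, lying flat on the bench. Origin: underside, under the centre of the dark housing; x points to the jaws, y to the side of the moving handle and jaw, z up. Best carried by the housing (x -16 to 16, y -18 to 18, z 9 to 32 mm, a foot below its rear), gripped across y: open they balance at x -30, with the angle in the jaws at x -8.
- squeeze_point (a point): Point on the pliers at x -75, y 12, z 16 mm, midway between the open handles. Squeeze here across the outer sides of both: about 63 mm open, 41 mm locked, up to about 22 N. Both handles: z 4 to 28 mm. Fixed handle: x -141 to -16, y -20 to -8, a foot and a 9 mm screw knob at its tail. Moving handle: pivot at x -14, y 14, runs back to x -92.
- squeeze_handle (a joint): Angle of the moving handle: 0 is open (a spring holds it there), 0.33 squeezed home (a hard grip presses it a little further), over centre at 0.29. With the angle's leg between the jaws it then stays locked near 0.33 by itself, also while carried; with nothing between the jaws it springs open again.
- jaw_mouth (a point): Point on the pliers at x 47, y 0, z 24 mm, in the middle of the jaws' length. Jaws: x 36 to 58, z 16 to 32 mm. Fixed jaw face at y -2.5; the moving jaw face stands open at y of about 13 (at x 37) to 24 (its tip) and comes parallel at y 2.5 on the angle's 5 mm leg. While closing it pushes the leg against the fixed jaw; it then clamps with about 20 N.
- release_lever: Steel paddle 46 mm long, 5 mm thick, 20 mm high (z 6 to 26), on the outer (-y) side of the fixed handle. Origin: its pivot, at x -92, y -20, z 0 mm of the pliers; it runs back to x -138. With the handle open it lies against the fixed handle; as the handle locks it swings out 0.5 rad about z, its end then at x -132, y -50.
- pinch_point (a point): Point on the pliers at x -123, y -28, z 16 mm: when locked, midway between the swung-out end of the release lever and the inner side (y -8) of the fixed handle's tail. Pinch across y here, from about 42 mm: a few newtons, pressing the lever about 10 mm towards the tail, trip the pliers, which spring open by themselves. Clear for fingers on both sides.
- angle: Loose aluminium angle, 80 mm long, 0.12 kg, standing on its flat leg. Origin: underside, under the middle of the upright leg; x along its length (ends at -40, 40 mm). Upright leg y -2.5 to 2.5, 45 mm high; flat leg 5 mm thick, to y 42.5. Its -x end is free for the pliers, flat on the bench, their x along its x; jaws 20 mm over the leg: their origin 78 mm behind its.
- square_plate: Fixed steel plate 120 x 110 x 6 mm on the bench, on which the angle stands at first. Origin under its centre. The jaws and the housing's front pass over it.
- round_plate: Fixed round steel plate, 130 mm across, 6 mm thick, empty at first: the destination. Origin under its centre; its x points the way the jaws may well point when setting down (the bench behind is free for the pliers).
- brush: Bystander: a hand brush lying on the bench.
- can: Bystander: a low tin 70 mm across, 60 mm high, standing. Origin under its centre.
- steel_block: Bystander: a steel block 70 x 50 x 40 mm. Origin under its centre.

How it is judged:
By the outcome, as a careful person would: the job done as asked, in the order asked, and still so for the second after the job is handed in, with the robot touching nothing.
It also fails if it takes over 67 s, if anything falls off the work surface, if the arm or the gripper's body presses on something with over 40 N, if the wrist force passes 120 N, or if a joint passes its speed limit or range.

ROBOT

A 6-joint arm with a two-finger parallel gripper is mounted at the origin on the work surface. World frame = base frame: x ahead of the robot, y to its left, z up, the work surface at z = 0. Lengths are in m, angles in degrees, forces in N, time in s.
With the tool pointing down it reaches from about 0.3 to 0.75 m from the base axis. Payload 8.5 kg.
Tool frame: the origin (TCP) lies at the very end of the fingers, on their centre line; the grasp point (between the pads) lies 19 mm behind it; z points along the fingers, y is the direction in which the jaws open and shut (so a half turn about z gives the same grasp; the last joint's range is limited). The gripper opens to 85 mm and grips with 20 to 120 N. Pads are 22 mm wide; open, the fingers measure 114 mm over their backs; the gripper's body (76 mm by 85 mm) begins 54 mm behind the grasp point. The pads swing forward as they close: fully open they stand 13 mm farther back than shut.
Start: joints at [64.956, 21.807, 74.336, -0, 83.858, -12.336], TCP at [0.121, 0.537, 0.231] pointing down, gripper open.
Joint ranges: [-178.18, 178.18], [-50.72, 133.34], [12.68, 142.11], [-81.47, 261.47], [9.98, 163.14], [-165.26, 165.26]. Speed limits (degrees/s): [136.94, 136.94, 180, 180, 180, 180].

INTERFACE

Orientations are given as a 3x3 rotation matrix whose columns are the frame's x, y, z axes.
In Python, from rig import status, vision, env gives the robot as it stands.
- The arm moves only by the tool send_rows, never from a script. Its argument "targets" is a list of rows, each a list of 7 numbers: the shift along the tool's x, y, z in units of 50 mm (1.0 is 50 mm), then the turn, a rotation vector about the tool's x, y, z in units of 8 degrees (1.0 is 8 degrees), then the finger opening in mm, from 0 to 85.4. A call has 1 to 5 rows; each row is the pose to reach, as a shift and turn from the pose commanded when the call began, along the tool's axes at that moment; what a row does not reach only later rows make up. A row lasts 1/8 s, in which the tool goes at most 62.5 mm and 10.7 degrees, less where a joint would pass 70% of its speed; a pose out of reach is approached as far as the arm can. A call with a gripper value outside its range is refused whole. The fingers move at their own pace and stop on an object; "grip_force" is the grip in N (left out, the last holds). Time passes only in rows, so rows that repeat a pose let the fingers close. It gives the time, the measured TCP pose, the force and the opening at its end, in the units of the state.
- status.observe(): the state, without advancing time (a new reading comes with each control period).
- vision.get_image(name): name is "scene" or "top" or "wrist"; returns (picture, depth): 480x640x3 uint8, red, green, blue; 480x640 float32, m along the optical axis (not along the pixel's ray), 0 where there is no reading.
- vision.camera_model(name): a dict with "camera_matrix" (3x3 intrinsics, pixels), "dist" ([k1, k2, p1, p2, k3] as OpenCV has them; the pictures are not rectified), "view" (4x4, takes a point from world to camera coordinates); the wrist camera has in their place "T_tool_cam" (4x4, takes a point from camera to tool coordinates, whose origin is the TCP and whose axes are the flange's). Camera axes: x right, y down, z forward; pixel columns grow to the right and rows downward; lengths in m; the calibration is good to about 2 mm. A picture is of the moment at which its call begins: read the wrist's pose just before it. camera_model takes no time and is no camera call.
- env.close_job(): hands the job in, once; it reports no verdict.
Trained networks look in the newest picture that a camera, given by its name, has taken for a name from the list of things; names that differ only in an ending like _2 or _b are one class to them, and where a whole thing is asked for, a point or a joint stands for the part that bears it (a point fixed in the world has none). Each returns a list of dicts, best first, with "p" (0 to 1); they miss things now and then, are a little off and sometimes report something else, mostly with a low value. They report only what shows in the picture. A call takes as long as a camera call.
- vision.masks_of(camera, label): "pixels" (480x640 bool, what is visible of it) and "extent" ([left, top, right, bottom] in pixels, round what is visible of it).
The state is a dict: "time_s": time; "q": joint angles; "qvel": joint speeds; "joint_efforts": joint torques, N m; "position": TCP position; "tool_rot": TCP orientation; "ft_force": force on the tool from outside, world axes, zero at the start; "wrist_torque": the same for the moment, N m; "grip_width": finger opening in m.
Only numpy, scipy, OpenCV 4.12 (cv2) and the standard library are available. Lean on these libraries where they do the work, as an engineer would, in place of code of your own. Each camera call takes 0.05 s, during which the arm holds its last target.

## Working session

There is one attempt and no reset: what is moved stays moved. The work goes in short steps, Python scripts to look and compute and a tool call to move; the robot and the scene stay as the last step left them, time stands still between calls to the robot, and variables do not carry over. Pictures are saved under pics/ and viewed, and the job is handed in when it is done.

Besides the shell and the picture viewer there is one more tool, called as name(argument=value, ...) on one line, values as JSON. send_rows: Moves the arm, as the interface text tells. Its arguments: {"type":"object","properties":{"targets":{"type":"array","items":{"type":"array","items":{"type":"number"}}},"grip_force":{"type":"number"}},"required":["targets"]}

```bash
ls; mkdir -p pics; cat > h.py <<'E'
import numpy as np,cv2
from rig import status,vision,env
def snap(n,f):
    s=status.observe(); im,d=vision.get_image(n); cv2.imwrite('pics/'+f,im[:,:,::-1]); return s,im,d
def T_wc(n,s=None):
    m=vision.camera_model(n)
    if 'view' in m: return np.linalg.inv(np.array(m['view'])),m
    T=np.eye(4);T[:3,:3]=np.array(s['tool_rot']);T[:3,3]=s['position']
    return T@np.array(m['T_tool_cam']),m
def pts(n,d,px,s=None):
    T,m=T_wc(n,s); px=np.asarray(px,float).reshape(-1,2)
    u=cv2.undistortPoints(px.reshape(-1,1,2),np.array(m['camera_matrix']),np.array(m['dist'])).reshape(-1,2)
    z=d[px[:,1].astype(int),px[:,0].astype(int)]
    P=np.c_[u*z[:,None],z]; P=P[z>0]
    return P@T[:3,:3].T+T[:3,3]
E
python3 - <<'E'
from h import *
print(status.observe())
for n in ['scene','top','wrist']:
    s,im,d=snap(n,n+'0.png'); print(n,vision.camera_model(n))
E
```

```text
pics
{'time_s': 0.0, 'q': array([ 6.49554842e+01,  2.18421311e+01,  7.43867156e+01,  3.94421396e-04,
        8.38570937e+01, -1.23381074e+01]), 'qvel': array([-0.00264989, -0.00811209, -0.04583225,  0.1063669 ,  0.008965  ,
       -0.07867567]), 'joint_efforts': array([ 1.22371999e-03, -4.48460054e+01, -2.31279606e+01, -1.19295069e-04,
        4.68073064e-03,  2.44786685e-05]), 'position': array([0.12086807, 0.53624796, 0.23068953]), 'tool_rot': array([[-9.75509680e-01,  2.19955569e-01, -6.41159657e-04],
       [ 2.19956260e-01,  9.75508793e-01, -1.35601853e-03],
       [ 3.27193057e-04, -1.46383628e-03, -9.99998875e-01]]), 'ft_force': array([ 0.79418768, -0.14741704,  0.24882282]), 'wrist_torque': array([ 0.06613269,  0.0149234 , -0.007034  ]), 'grip_width': 0.08564304671608165}
scene {'camera_matrix': array([[527.795219  ,   0.        , 324.8310536 ],
       [  0.        , 527.795219  , 233.40170835],
       [  0.        ,   0.        ,   1.        ]]), 'dist': array([0.02610466, 0.        , 0.        , 0.        , 0.        ]), 'view': array([[ 0.8830842 ,  0.46876552, -0.02052257
[... 625 characters left out ...]
81817,  1.15999445],
       [ 0.        ,  0.        ,  0.        ,  1.        ]])}
wrist {'camera_matrix': array([[419.3186989 ,   0.        , 318.06582423],
       [  0.        , 419.3186989 , 244.48576413],
       [  0.        ,   0.        ,   1.        ]]), 'dist': array([-0.00846251,  0.        ,  0.        ,  0.        ,  0.        ]), 'T_tool_cam': array([[ 6.19442637e-04, -9.63743172e-01, -2.66830874e-01,
         6.85670085e-02],
       [ 9.99999567e-01,  4.11693112e-04,  8.34520908e-04,
        -4.25395372e-04],
       [-6.94411394e-04, -2.66831275e-01,  9.63743009e-01,
        -1.42420986e-01],
       [ 0.00000000e+00,  0.00000000e+00,  0.00000000e+00,
         1.00000000e+00]])}
```

View pics/top0.png

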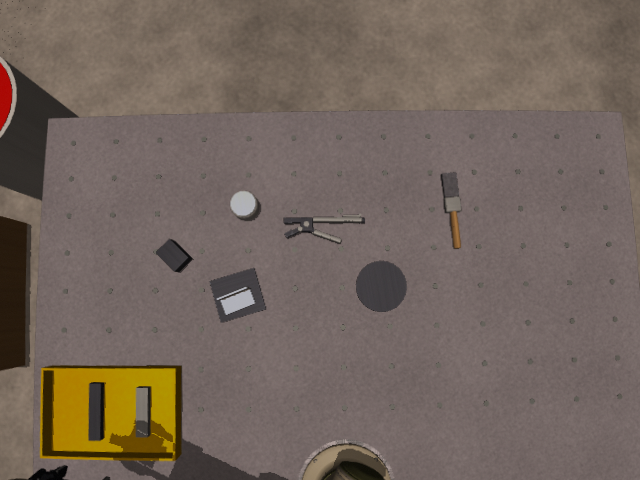

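View pics/scene0.png

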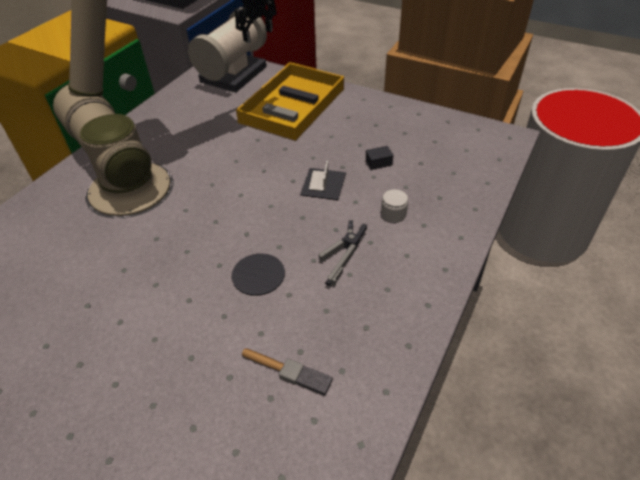

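View pics/wrist0.png

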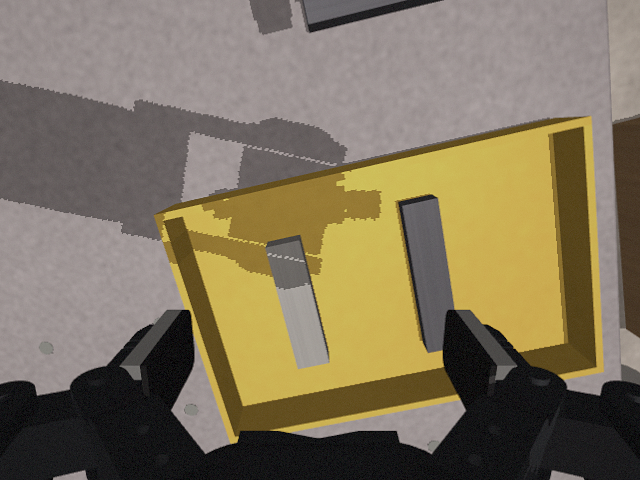

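```bash
python3 - <<'E'
from h import *
for cam in ['top','scene']:
    s,im,d=snap(cam,cam+'1.png')
    for l in ['pliers','angle','square_plate','round_plate','can','steel_block','brush','release_lever']:
        r=vision.masks_of(cam,l)
        for q in r[:2]:
            v,u=np.nonzero(q['pixels']); P=pts(cam,d,np.c_[u,v]) if len(u) else np.zeros((1,3))
            print(cam,l,round(q['p'],2),q['extent'],len(u),np.round(np.median(P,0),3),np.round(P.min(0),3),np.round(P.max(0),3))
E
```

```text
top pliers 0.83 [285.4, 212.3, 368.6, 242.7] 828 [0.668 0.061 0.03 ] [ 0.615 -0.064 -0.002] [0.686 0.145 0.039]
top pliers 0.47 [439.9, 172.0, 461.9, 250.3] 918 [ 0.72  -0.29   0.018] [ 0.597 -0.317 -0.004] [ 0.794 -0.265  0.028]
top angle 0.7 [285.2, 214.4, 365.5, 247.6] 824 [0.668 0.06  0.029] [ 0.616 -0.059 -0.005] [0.691 0.145 0.039]
top angle 0.69 [219.7, 287.1, 253.8, 317.0] 606 [0.474 0.266 0.012] [0.439 0.223 0.003] [0.505 0.31  0.058]
top square_plate 0.68 [210.7, 268.2, 265.3, 323.4] 1386 [0.502 0.267 0.007] [ 0.419  0.199 -0.001] [0.554 0.338 0.053]
top round_plate 0.68 [354.9, 262.2, 409.8, 312.6] 2110 [ 0.502 -0.1    0.006] [ 0.436 -0.164 -0.007] [ 0.567 -0.033  0.015]
top steel_block 0.88 [155.7, 240.6, 193.0, 271.2] 634 [0.587 0.422 0.04 ] [ 0.547  0.385 -0.003] [0.627 0.478 0.047]
top brush 0.6 [439.2, 170.4, 462.0, 249.0] 917 [ 0.72  -0.29   0.018] [ 0.597 -0.311 -0.003] [ 0.794 -0.265  0.028]
top brush 0.45 [285.0, 217.9, 364.1, 245.0] 792 [0.668 0.066 0.03 ] [ 0.614 -0.057 -0.005] [0.688 0.145 0.039]
scene pliers 0.88 [317.6, 219.5, 365.2, 283.0] 969 [0.669 0.046 0
[... 305 characters left out ...]
29.2, 272.0, 339.7, 288.5] 56 [ 0.683 -0.04   0.021] [ 0.679 -0.056  0.008] [ 0.687 -0.019  0.029]
scene round_plate 0.77 [228.6, 251.2, 284.2, 292.9] 1738 [ 0.505 -0.106  0.006] [ 0.438 -0.169 -0.004] [ 0.567 -0.037  0.012]
scene can 0.57 [379.9, 190.2, 407.7, 220.9] 711 [0.717 0.222 0.05 ] [ 0.657  0.203 -0.004] [0.747 0.294 0.065]
scene steel_block 0.64 [362.6, 145.3, 392.1, 170.7] 564 [0.591 0.412 0.034] [ 0.523  0.378 -0.006] [0.629 0.513 0.045]
scene brush 0.71 [240.5, 349.1, 329.5, 394.1] 1439 [ 0.724 -0.298  0.017] [ 0.596 -0.318 -0.005] [ 0.795 -0.262  0.024]
scene release_lever 0.56 [332.7, 269.4, 344.9, 287.6] 79 [ 0.683 -0.037  0.021] [ 0.678 -0.056  0.006] [ 0.688 -0.003  0.029]
```

```bash
cat >> h.py <<'E'
from scipy.spatial.transform import Rotation as R
def Rdown(yaw):
    c,s=np.cos(np.radians(yaw)),np.sin(np.radians(yaw)); return np.array([[c,s,0],[s,-c,0],[0,0,-1.]])
def go(p,yaw,s=None):
    s=s or status.observe(); A=np.array(s['tool_rot'])
    sh=A.T@(np.array(p)-s['position'])/0.05
    rv=R.from_matrix(A.T@Rdown(yaw)).as_rotvec(degrees=True)/8
    print('t',round(s['time_s'],2),'pos',np.round(s['position'],4),'yaw',round(np.degrees(np.arctan2(A[1,0],A[0,0])),2),'w',round(s['grip_width']*1000,1)); print('row',np.round(sh,3),np.round(rv,3))
E
python3 -c "
from h import *
go([.62,.10,.2],90)"
```

```text
t 1.05 pos [0.121  0.5365 0.2313] yaw 167.29 w 85.3
row [-11.656  -6.321   0.627] [-0.     0.     9.662]
```

send_rows(targets=[[-11.656,-6.321,0.627,0,0,9.662,85],[-11.656,-6.321,0.627,0,0,9.662,85],[-11.656,-6.321,0.627,0,0,9.662,85],[-11.656,-6.321,0.627,0,0,9.662,85],[-11.656,-6.321,0.627,0,0,9.662,85]])

```text
time_s: 1.68
position: [0.3573, 0.3295, 0.2167]
tool_rot: [[-0.394, 0.919, 0.001], [0.919, 0.394, 0.0], [0.0, 0.001, -1.0]]
ft_force: [0.8, 1.8, -0.6]
grip_width: 0.0848
```

```bash
python3 -c "
from h import *
go([.62,.10,.2],90)"
```

```text
t 1.68 pos [0.3573 0.3295 0.2167] yaw 113.22 w 84.8
row [-6.29   3.019  0.336] [ 5.000e-03 -2.000e-03  2.903e+00]
```

send_rows(targets=[[-6.29,3.019,0.336,0,0,2.9,85],[-6.29,3.019,0.336,0,0,2.9,85],[-6.29,3.019,0.336,0,0,2.9,85],[-6.29,3.019,0.336,0,0,2.9,85],[-6.29,3.019,0.336,0,0,2.9,85]])

```text
time_s: 2.3
position: [0.5937, 0.1255, 0.2015]
tool_rot: [[-0.006, 1.0, 0.0], [1.0, 0.006, 0.0], [0.0, 0.0, -1.0]]
ft_force: [0.9, 0.2, -0.5]
grip_width: 0.0848
```

```bash
python3 -c "
from h import *
go([.62,.10,.2],90)"
```

```text
t 2.3 pos [0.5937 0.1255 0.2015] yaw 90.37 w 84.8
row [-0.513  0.523  0.03 ] [ 0.002 -0.001  0.046]
```

send_rows(targets=[[-0.5,0.52,0,0,0,0,85],[-0.5,0.52,0,0,0,0,85]])

```text
time_s: 2.55
position: [0.6197, 0.1003, 0.2006]
tool_rot: [[-0.004, 1.0, -0.001], [1.0, 0.004, -0.0], [-0.0, -0.001, -1.0]]
ft_force: [0.3, 1.8, 0.7]
grip_width: 0.0854
```

```bash
python3 -c "
from h import *
s,im,d=snap('wrist','w1.png'); np.savez('w1.npz',d=d,pos=s['position'],rot=s['tool_rot'])
print(s['position'],s['qvel'].round(1))
m={}
for l in ['pliers','angle','square_plate','round_plate','release_lever']:
  for q in vision.masks_of('wrist',l)[:2]:
    v,u=np.nonzero(q['pixels']); P=pts('wrist',d,np.c_[u,v],s)
    print(l,round(q['p'],2),q['extent'],len(u),np.round(np.median(P,0),3))
    m.setdefault(l,q['pixels'])
np.savez('m1.npz',**m)
"
```

```text
[0.61968949 0.10026387 0.20060376] [ 2.8 -2.1  3.   0.6 -0.   1. ]
pliers 0.73 [309.2, 160.5, 400.0, 397.4] 8616 [0.666 0.069 0.028]
angle 0.85 [84.2, 3.0, 160.8, 58.3] 3034 [0.477 0.239 0.011]
square_plate 0.79 [61.0, 0.0, 233.2, 95.0] 8307 [0.501 0.228 0.006]
round_plate 0.94 [169.0, 360.7, 261.2, 454.8] 5545 [ 0.524 -0.083  0.006]
release_lever 0.7 [383.7, 332.9, 396.4, 394.0] 386 [ 0.681 -0.026  0.025]
```

View pics/w1.png

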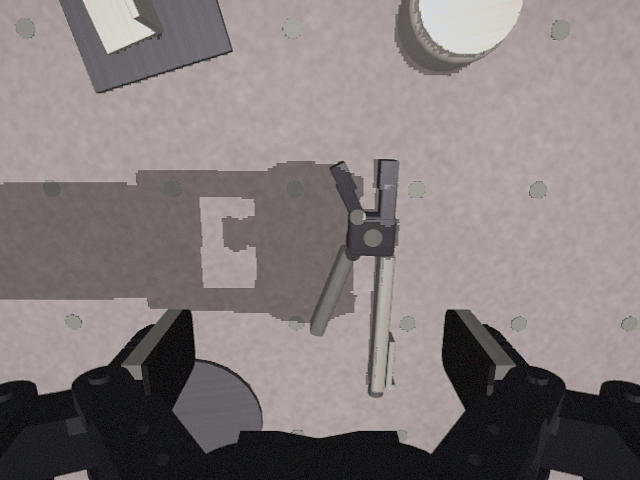

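```bash
cat >> h.py <<'E'
def ortho(s,im,d,cx,cy,half,f,sc=2.0,yaw=90,zmin=0.0):
    # image: up = direction yaw (x), left= +y of that frame ; px = sc per mm
    v,u=np.mgrid[0:480,0:640]; u=u.ravel();v=v.ravel(); k=(d[v,u]>0); u=u[k];v=v[k]
    P=pts('wrist',d,np.c_[u,v],s)
    c,sn=np.cos(np.radians(yaw)),np.sin(np.radians(yaw))
    dx=P[:,0]-cx;dy=P[:,1]-cy
    X=(c*dx+sn*dy)*1000; Y=(-sn*dx+c*dy)*1000
    n=int(2*half*sc); o=np.zeros((n,n,3),np.uint8); 
    r=np.round((half-X)*sc).astype(int); q=np.round((half-Y)*sc).astype(int)
    ok=(r>=1)&(r<n-1)&(q>=1)&(q<n-1)&(P[:,2]>zmin)
    idx=np.argsort(P[:,2][ok])
    for a in (-1,0,1):
        for b in (-1,0,1): o[r[ok][idx]+a,q[ok][idx]+b]=im[v[ok][idx],u[ok][idx]]
    for g in range(-int(half)//20*20,int(half)+1,20):
        t=int((half-g)*sc)
        if 0<=t<n:
            o[t,:]=(o[t,:]*.6+(0,90,0)).astype(np.uint8) if g else (255,0,0)
            o[:,t]=(o[:,t]*.6+(0,90,0)).astype(np.uint8) if g else (255,0,0)
    cv2.imwrite('pics/'+f,o[:,:,::-1]); return X,Y,P[:,2]
E
python3 -c "
from h import *
z=np.load('w1.npz'); im=cv2.imread('pics/w1.png')[:,:,::-1]; s=dict(position=z['pos'],tool_rot=z['rot'])
X,Y,Z=ortho(s,im,z['d'],.668,.085,140,'o1.png')
# fixed handle: points z>15, X in -130..-20
for x in range(60,-150,-8):
  k=(abs(X-x)<2.5)&(Z>0.012)&(abs(Y)<60)
  y=Y[k]; 
  if len(y):
    ys=np.sort(y); cut=np.where(np.diff(ys)>4)[0]; seg=np.split(ys,cut+1)
    print(x,[(round(a[0],1),round(a[-1],1)) for a in seg], round(Z[k].max(),4))
"
```

```text
60 [(np.float64(-9.9), np.float64(4.1)), (np.float64(29.9), np.float64(34.5))] 0.0336
52 [(np.float64(-9.5), np.float64(4.1)), (np.float64(26.1), np.float64(40.9))] 0.0339
44 [(np.float64(-9.1), np.float64(4.4)), (np.float64(21.3), np.float64(37.0))] 0.0337
36 [(np.float64(-9.7), np.float64(2.5)), (np.float64(11.2), np.float64(37.9))] 0.2957
28 [(np.float64(-23.4), np.float64(60.0))] 0.2901
20 [(np.float64(-17.0), np.float64(26.1))] 0.2818
12 [(np.float64(-20.6), np.float64(25.5))] 0.2715
4 [(np.float64(-13.3), np.float64(25.7))] 0.266
-4 [(np.float64(-9.6), np.float64(26.2))] 0.0363
-12 [(np.float64(-10.7), np.float64(31.9))] 0.0334
-20 [(np.float64(-11.0), np.float64(0.3)), (np.float64(21.5), np.float64(34.9))] 0.0292
-28 [(np.float64(-11.6), np.float64(0.6)), (np.float64(23.7), np.float64(37.8))] 0.029
-36 [(np.float64(-11.1), np.float64(0.8)), (np.float64(27.5), np.float64(41.0))] 0.0294
-44 [(np.float64(-10.8), np.float64(0.9)), (np.float64(29.8), np.float64(43.5))] 0.0293
-52 [(np.float64(-10.3), np.float64(1.1)), (np.float64(32.9), np.float64(46.7))] 0.0293
-60 [(np.float64(-10.8), np.float64(1.4)), (np.float64(35.2), np.float64(49.2))] 0.0291
-68 [(np.float64(-10.7), np.float64(1.7)), (np.float64(39.2), np.float64(52.5))] 0.0291
-76 [(np.float64(-10.0), np.float64(1.7)), (np.float64(41.6), np.float64(55.1))] 0.0292
-84 [(np.float64(-9.3), np.float64(1.9)), (np.float64(44.9), np.float64(53.2))] 0.029
-92 [(np.float64(-16.1), np.float64(2.2))] 0.0293
-100 [(np.float64(-15.3), np.float64(2.3))] 0.0289
-108 [(np.float64(-14.2), np.float64(2.5))] 0.0287
-116 [(np.float64(-14.7), np.float64(2.7))] 0.029
-124 [(np.float64(-14.3), np.float64(2.9))] 0.0294
-132 [(np.float64(-18.2), np.float64(3.1))] 0.0297
-140 [(np.float64(-8.0), np.float64(4.2))] 0.0262
-148 [(np.float64(-4.5), np.float64(3.9))] 0.0222
```

View pics/o1.png

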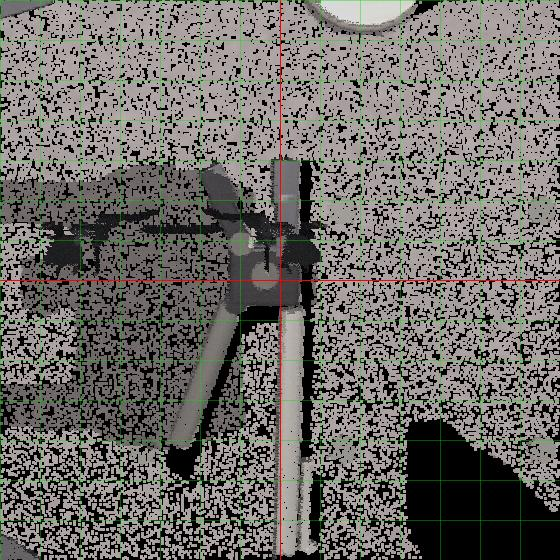

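```bash
python3 -c "
from h import *
z=np.load('w1.npz'); im=cv2.imread('pics/w1.png')[:,:,::-1]; s=dict(position=z['pos'],tool_rot=z['rot'])
X,Y,Z=ortho(s,im,z['d'],.668,.085,140,'o1.png',yaw=88.57)
for (a,b) in [(-8,3),(26,36)]:
  k=(Y>a)&(Y<b)&(Z>.027)&(Z<.04)&(X>40)&(X<80); print('tip',np.sort(X[k])[-5:])
k=(Z>.0305)&(Z<.036)&(abs(Y-8)<14)&(abs(X)<40); h=np.histogram(X[k],bins=np.arange(-30,40,2)); print(list(zip(h[1],h[0])))
k=(Z>.0305)&(Z<.036)&(abs(X)<8)&(abs(Y)<40);print(np.percentile(Y[k],[1,50,99]), Z[k].mean())
for c in (-125,-100,-60,-25):
  k=(abs(X-c)<4)&(Z>.027)&(abs(Y)<8);print(c,np.percentile(Y[k],[99]))
k=(Z>.012)&(X<-120)&(abs(Y)<20);print('tail',np.sort(X[k])[:5])
k=(Z>.02)&(Y>30)&(X<-50)&(Y<70);print('mh tail',np.sort(X[k])[:5])
print('bench',np.median(Z[(abs(X)<130)&(Y<-30)]))
# round plate, wrist + top
m=np.load('m1.npz')
"
```

```text
tip [60.83897454 60.84479948 60.85126973 60.89455081 60.90499064]
tip [57.73965451 57.8489537  58.10285539 58.36010794 58.3734965 ]
[(np.int64(-30), np.int64(0)), (np.int64(-28), np.int64(0)), (np.int64(-26), np.int64(0)), (np.int64(-24), np.int64(0)), (np.int64(-22), np.int64(0)), (np.int64(-20), np.int64(0)), (np.int64(-18), np.int64(1)), (np.int64(-16), np.int64(11)), (np.int64(-14), np.int64(25)), (np.int64(-12), np.int64(72)), (np.int64(-10), np.int64(85)), (np.int64(-8), np.int64(89)), (np.int64(-6), np.int64(78)), (np.int64(-4), np.int64(84)), (np.int64(-2), np.int64(84)), (np.int64(0), np.int64(93)), (np.int64(2), np.int64(92)), (np.int64(4), np.int64(91)), (np.int64(6), np.int64(93)), (np.int64(8), np.int64(103)), (np.int64(10), np.int64(87)), (np.int64(12), np.int64(87)), (np.int64(14), np.int64(90)), (np.int64(16), np.int64(90)), (np.int64(18), np.int64(56)), (np.int64(20), np.int64(56)), (np.int64(22), np.int64(60)), (np.int64(24), np.int64(43)), (np.int64(26), np.int64(46)), (np.int64(28), np.int64(42)), (np.int64(30), np.int64(30)), (np.int64(32), np.int64(40)), (np.int64(34), np.int64(30)), (np.int64(36), np.int64(30))]
[-8.92654204  8.39949083 24.8190874 ] 0.03256300765718169
-125 [-1.24111856]
-100 [-1.25360615]
-60 [-1.26242575]
-25 [-1.14473707]
tail [-146.55462337 -146.05343189 -145.88952469 -145.56317562 -145.5443944 ]
mh tail [-84.94687958 -84.80487997 -84.69704384 -84.48916725 -84.28356875]
bench -0.0001763291098028641
```

```bash
python3 -c "
from h import *
go([.53,.22,.2],90)"
```

```text
t 2.85 pos [0.6178 0.1033 0.202 ] yaw 90.45 w 84.9
row [ 2.349 -1.738  0.039] [ 0.002 -0.     0.057]
```

send_rows(targets=[[2.35,-1.74,0,0,0,0,85],[2.35,-1.74,0,0,0,0,85],[2.35,-1.74,0,0,0,0,85],[2.35,-1.74,0,0,0,0,85],[2.35,-1.74,0,0,0,0,85]])

```text
time_s: 3.48
position: [0.5314, 0.2185, 0.2016]
tool_rot: [[-0.006, 1.0, 0.0], [1.0, 0.006, -0.0], [-0.0, 0.0, -1.0]]
ft_force: [-0.5, 0.6, -0.3]
grip_width: 0.0853
```

```bash
python3 -c "
from h import *
s,im,d=snap('wrist','w2.png'); np.savez('w2.npz',d=d,pos=s['position'],rot=s['tool_rot'])
print(s['position'],s['qvel'].round(1))
X,Y,Z=ortho(s,im,d,.5,.265,100,'o2.png',sc=3,yaw=110)
print(status.observe()['position'])
"
```

```text
[0.53137063 0.21847309 0.20156283] [-0.7  0.4 -0.   0.1 -0.1  0.2]
[0.53146269 0.21824836 0.20142832]
```

View pics/w2.png

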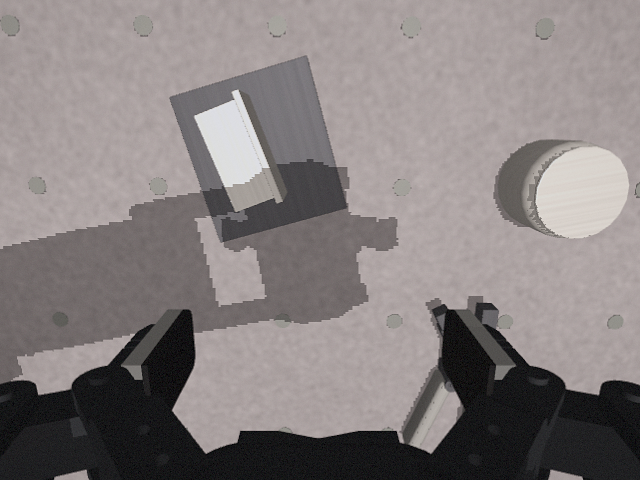

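View pics/o2.png

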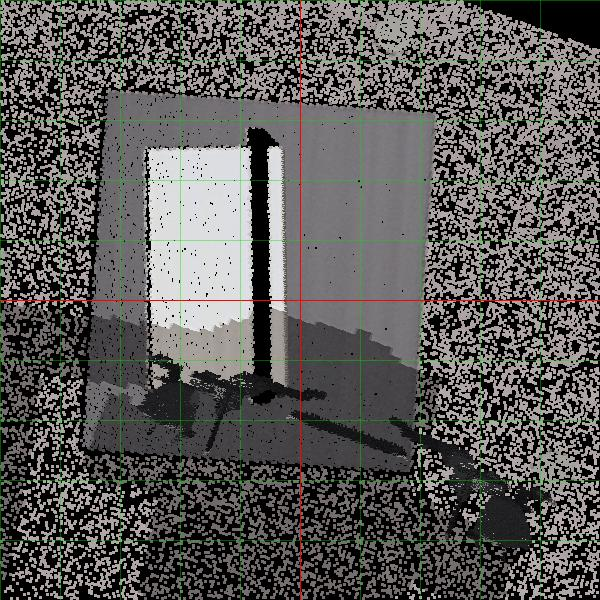

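```bash
python3 -c "
from h import *
z=np.load('w2.npz'); im=cv2.imread('pics/w2.png')[:,:,::-1]; s=dict(position=z['pos'],tool_rot=z['rot'])
for yaw in (110,111.5):
  X,Y,Z=ortho(s,im,z['d'],.5,.265,100,'o2.png',sc=3,yaw=yaw)
  k=(Z>.046)&(Z<.056)&(Y>-20)&(Y<30)&(X<70)&(X>-50)
  print(yaw,k.sum(),np.percentile(X[k],[.5,1,2,50,98,99,99.5]).round(1),np.median(Z[k]),np.percentile(Z[k],90))
  for x in range(-30,55,8):
    kk=k&(abs(X-x)<4)&(Z>.0495); print(x,np.percentile(Y[kk],[1,50,99]).round(1),kk.sum()) if kk.sum() else 0
  k=(Z>.0085)&(Z<.014)&(Y>10)&(Y<60)&(X<70)&(X>-35)
  print('flat',np.percentile(X[k],[1,99]),np.percentile(Y[k],[1,99]),np.median(Z[k]))
  for x in range(-28,50,8):
    kk=k&(abs(X-x)<4); print(x,np.percentile(Y[kk],99).round(1),end=' ')
print(np.median(Z[(Y<-10)&(Y>-30)&(abs(X)<40)]))
"
```

```text
110 971 [-28.3 -27.8 -26.8  13.   49.6  50.4  50.7] 0.05058410209777453 0.051622892077448135
-30 [4.6 6.8 9.1] 27
-22 [4.6 6.9 9.5] 78
-14 [4.7 7.2 9.7] 74
-6 [4.9 7.2 9.7] 81
2 [5.1 7.4 9.9] 85
10 [ 5.2  7.5 10. ] 84
18 [ 5.3  7.7 10.1] 84
26 [ 5.3  7.8 10.2] 87
34 [ 5.4  7.9 10.4] 91
42 [ 5.5  8.  10.5] 93
50 [ 5.6  8.  10.6] 60
flat [-28.33537555  50.00216288] [16.51724081 49.71278408] 0.010770271423357486
-28 48.8 -20 49.0 -12 49.1 -4 49.4 4 49.6 12 49.6 20 49.5 28 49.9 36 50.0 44 50.1 111.5 971 [-28.1 -27.6 -26.7  13.1  49.8  50.6  50.9] 0.05058410209777453 0.051622892077448135
-30 [5.3 7.5 9.8] 25
-22 [ 5.2  7.4 10. ] 77
-14 [ 5.   7.6 10.1] 76
-6 [5.  7.3 9.9] 81
2 [5.  7.5 9.9] 83
10 [4.9 7.3 9.8] 84
18 [4.8 7.2 9.6] 85
26 [4.6 7.2 9.5] 86
34 [4.6 6.9 9.5] 92
42 [4.5 6.9 9.4] 93
50 [4.4 6.8 9.3] 62
flat [-27.47679054  50.87848099] [16.22348649 49.31336378] 0.010770271423357486
-28 49.3 -20 49.5 -12 49.6 -4 49.5 4 49.5 12 49.3 20 49.1 28 49.0 36 49.1 44 48.9 0.00578038879908066
```

```bash
python3 -c "
from h import *
go([.6607,.0899,.07],88.6)"
```

```text
t 3.52 pos [0.5315 0.2182 0.2014] yaw 90.31 w 85.2
row [-2.58  2.57  2.63] [0.002 0.002 0.213]
```

send_rows(targets=[[-2.58,2.57,0.5,0,0,0.21,85],[-2.58,2.57,1,0,0,0.21,85],[-2.58,2.57,2.63,0,0,0.21,80],[-2.58,2.57,2.63,0,0,0.21,70],[-2.58,2.57,2.63,0,0,0.21,70]])

```text
time_s: 4.15
position: [0.6594, 0.0881, 0.0653]
tool_rot: [[0.027, 1.0, -0.008], [1.0, -0.027, 0.0], [-0.0, -0.008, -1.0]]
ft_force: [-1.0, 0.6, 0.3]
grip_width: 0.0701
```

```bash
python3 -c "
from h import *
go([.6607,.0899,.006],88.6)"
```

```text
t 4.15 pos [0.6594 0.0881 0.0653] yaw 88.47 w 70.1
row [0.036 0.035 1.185] [-0.057  0.001 -0.016]
```

send_rows(targets=[[0,0,0.5,0,0,0,70],[0,0,0.5,0,0,0,65]])

```text
time_s: 4.4
position: [0.6596, 0.091, 0.0451]
tool_rot: [[0.023, 1.0, -0.001], [1.0, -0.023, 0.0], [0.0, -0.001, -1.0]]
ft_force: [0.9, -0.2, 0.0]
grip_width: 0.0646
```

```bash
python3 -c "
from h import *
s=status.observe();print(s['qvel'].round(1));go([.6607,.0899,.006],88.6)"
```

```text
[ 0.3 -1.7 -1.9 -0.   1.   0. ]
t 4.4 pos [0.6596 0.091  0.0451] yaw 88.68 w 64.6
row [-0.021  0.024  0.782] [-0.01  -0.001  0.01 ]
```

send_rows(targets=[[0,0.02,0.5,0,0,0,60],[0,0.02,0.78,0,0,0,60],[0,0.02,0.78,0,0,0,50],[0,0.02,0.78,0,0,0,36],[0,0.02,0.78,0,0,0,30]], grip_force=60)

```text
time_s: 5.03
position: [0.6614, 0.0911, 0.0075]
tool_rot: [[0.023, 1.0, 0.002], [1.0, -0.023, 0.0], [0.0, 0.002, -1.0]]
ft_force: [-3.9, 0.8, 5.7]
grip_width: 0.0348
```

send_rows(targets=[[0,0,0,0,0,0,25],[0,0,0,0,0,0,25]])

```text
time_s: 5.28
position: [0.6614, 0.0911, 0.0075]
tool_rot: [[0.023, 1.0, 0.002], [1.0, -0.023, 0.0], [0.0, 0.002, -1.0]]
ft_force: [-3.3, 0.8, 7.4]
grip_width: 0.0348
```

send_rows(targets=[[0,0,0,0,0,0,20],[0,0,-0.5,0,0,0,20],[0,0,-1.0,0,0,0,20],[0,0,-1.8,0,0,0,20],[0,0,-1.8,0,0,0,20]], grip_force=100)

```text
time_s: 5.9
position: [0.6623, 0.0911, 0.0989]
tool_rot: [[0.023, 1.0, 0.006], [1.0, -0.023, -0.0], [0.0, 0.006, -1.0]]
ft_force: [0.4, 0.2, -4.7]
grip_width: 0.0343
```

```bash
python3 -c "
from h import *
s,im,d=snap('scene','s2.png'); cv2.imwrite('pics/s2c.png',cv2.resize(im[130:330,230:470,::-1],None,fx=3,fy=3))
# tcp at x_p=+3
x=np.array([-.355,.935]); p=np.array([.5191,.2010])+.003*x
print(p); go([*p,.095],110.8)"
```

```text
[0.518035 0.203805]
t 5.95 pos [0.6611 0.0911 0.0963] yaw 88.69 w 34.5
row [ 2.189 -2.913  0.023] [ 1.000e-02  1.000e-03 -2.763e+00]
```

View pics/s2c.png

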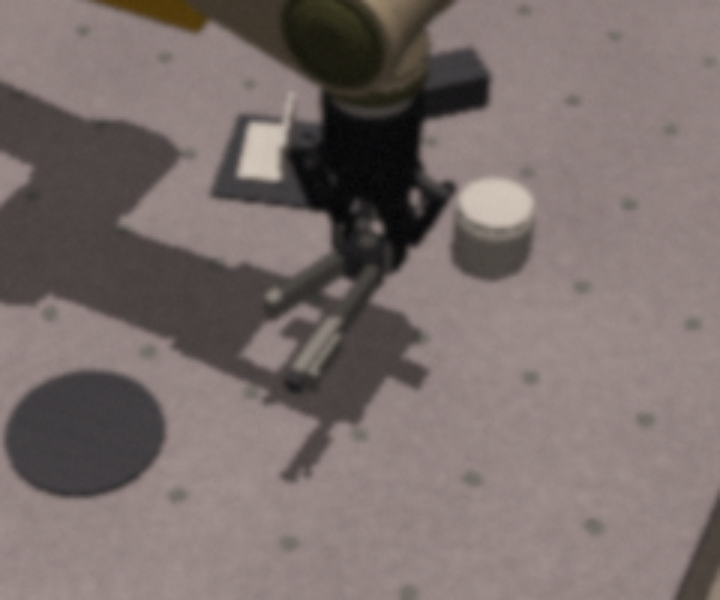

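send_rows(targets=[[0.7,-0.95,0,0,0,-0.9,20],[1.45,-1.95,0,0,0,-1.85,20],[2.19,-2.91,0,0,0,-2.76,20],[2.19,-2.91,0,0,0,-2.76,20],[2.19,-2.91,0,0,0,-2.76,20]])

```text
time_s: 6.58
position: [0.5178, 0.2037, 0.0949]
tool_rot: [[-0.355, 0.935, -0.002], [0.935, 0.355, -0.0], [0.0, -0.002, -1.0]]
ft_force: [-0.0, 0.7, -3.3]
grip_width: 0.0344
```

```bash
python3 -c "
from h import *
s,im,d=snap('wrist','w3.png'); np.savez('w3.npz',d=d,pos=s['position'],rot=s['tool_rot'])
x=np.array([-.355,.935]); p=np.array([.5191,.2010])+.003*x
go([*p,.0965],110.8)"
```

```text
t 6.62 pos [0.5183 0.2033 0.095 ] yaw 110.72 w 34.4
row [ 0.011 -0.002 -0.029] [-0.009 -0.001 -0.01 ]
```

View pics/w3.png

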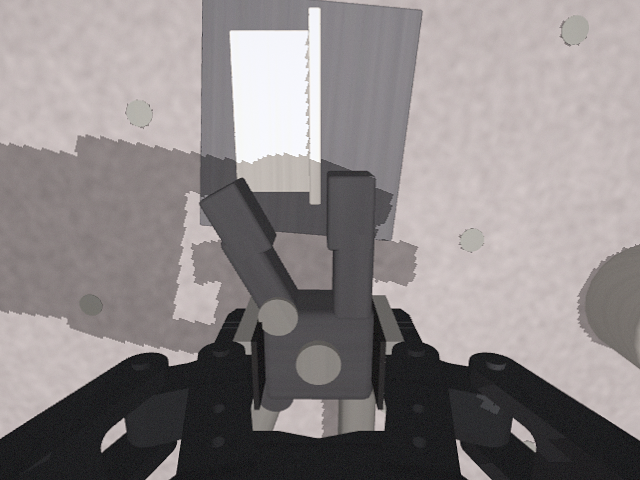

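```bash
python3 -c "
from h import *
z=np.load('w3.npz'); im=cv2.imread('pics/w3.png')[:,:,::-1]; s=dict(position=z['pos'],tool_rot=z['rot'])
x=np.array([-.355,.935]); p=np.array([.5191,.2010])
X,Y,Z=ortho(s,im,z['d'],*p,110,'o3.png',sc=2.5,yaw=110.8)
k=(Z>.09)&(Z<.14)&(X>40)&(X<70)&(Y<10)&(Y>-30); print('fixed jaw tip',X[k].max(),'z',np.median(Z[k]))
for x0 in (40,48,54):
  kk=(Z>.09)&(Z<.14)&(abs(X-x0)<3)&(Y<6)&(Y>-30); print(x0,Y[kk].min(),Y[kk].max(),Z[kk].max())
  kk=(Z>.09)&(Z<.14)&(abs(X-x0)<3)&(Y>6)&(Y<60); print(x0,Y[kk].min(),Y[kk].max())
k=(Z>.046)&(Z<.056)&(X>30)&(Y>-10)&(Y<15); print('leg',np.percentile(X[k],[0.3,99.7]),k.sum())
for x0 in (42,50,60,80,100):
  kk=k&(abs(X-x0)<4); print(x0,np.percentile(Y[kk],[1,50,99]).round(1) if kk.sum() else 0)
k=(abs(X)<8)&(Z>.1)&(Z<.14)&(abs(Y)<15); A=np.c_[X[k],Y[k],np.ones(k.sum())]; print('tilt housing dz/dx,dy',np.linalg.lstsq(A,Z[k]*1000,rcond=None)[0])
for (a,b) in ((20,30),(40,56)):
  k=(X>a)&(X<b)&(Y<-3)&(Y>-15)&(Z>.09)&(Z<.14);print(a,np.median(Z[k]))
"
```

```text
fixed jaw tip 58.29327393038615 z 0.11897694145356832
40 -15.44900202887108 -1.3945305092281872 0.12095308585791258
40 14.79387292289728 31.586134817640556
48 -15.09778727069865 -1.404008599945555 0.12141036321964384
48 18.50754228769802 35.2330578746484
54 -15.09428602342649 -1.424159443802305 0.1211240439968355
54 21.931984712245693 34.88004408401013
leg [ 38.12266655 117.32122858] 2271
42 [0.5 2.7 5. ]
50 [0.5 2.7 4.9]
60 [0.5 2.7 4.9]
80 [0.5 2.7 5.2]
100 [0.6 2.6 5.1]
tilt housing dz/dx,dy [-4.22811311e-03  2.09136072e-02  1.19987528e+02]
20 0.11886565874412354
40 0.11909145352427165
```

send_rows(targets=[[0.0,0.02,0.4,0,0,0,20],[0,0.02,0.8,0,0,0,20],[0,0.02,1.2,0,0,0,20],[0,0.02,1.5,0,0,0,20],[0,0.02,1.65,0,0,0,20]])

```text
time_s: 7.25
position: [0.5192, 0.2036, 0.0124]
tool_rot: [[-0.354, 0.935, -0.001], [0.935, 0.354, -0.0], [0.0, -0.001, -1.0]]
ft_force: [-0.5, -0.4, -3.8]
grip_width: 0.0344
```

send_rows(targets=[[0,0,0.04,0,0,0,20],[0,0,0.09,0,0,0,20],[0,0,0.09,0,0,0,20]])

```text
time_s: 7.62
position: [0.5191, 0.2042, 0.0093]
tool_rot: [[-0.355, 0.935, 0.001], [0.935, 0.355, 0.0], [-0.0, 0.001, -1.0]]
ft_force: [0.5, 0.6, -4.6]
grip_width: 0.0342
```

send_rows(targets=[[0,0,0.02,0,0,0,20],[0,0,0.05,0,0,0,20],[0,0,0.05,0,0,0,20]])

```text
time_s: 8.0
position: [0.5192, 0.2042, 0.0077]
tool_rot: [[-0.355, 0.935, 0.001], [0.935, 0.355, 0.0], [-0.0, 0.001, -1.0]]
ft_force: [-3.5, 0.2, 5.4]
grip_width: 0.0338
```

```bash
python3 -c "
from h import *
s,im,d=snap('wrist','w4.png'); np.savez('w4.npz',d=d,pos=s['position'],rot=s['tool_rot']);print(s['position'],s['ft_force'])"
```

```text
[0.51917172 0.20423911 0.00770758] [-3.45662757  0.18420671  5.41469786]
```

View pics/w4.png

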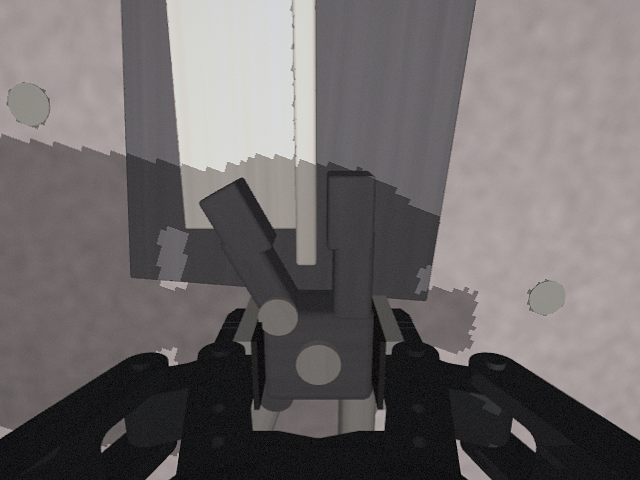

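send_rows(targets=[[0,0,-0.03,0,0,0,60],[0,0,-0.03,0,0,0,75],[0,0,-0.5,0,0,0,85],[0,0,-1.0,0,0,0,85],[-0.5,-0.1,-1.0,0,0,0,85]], grip_force=50)

```text
time_s: 8.68
position: [0.5241, 0.1798, 0.0584]
tool_rot: [[-0.357, 0.934, 0.004], [0.934, 0.357, 0.001], [-0.001, 0.004, -1.0]]
ft_force: [0.5, 0.2, -0.7]
grip_width: 0.0852
```

```bash
python3 -c "
from h import *
x=np.array([-.355,.935]);y=np.array([-.935,-.355]); p=np.array([.5192,.2042])-.0777*x+.012*y
print(p); go([*p,.045],110.8)"
```

```text
[0.5355635 0.1272905]
t 8.68 pos [0.5241 0.1798 0.0584] yaw 110.91 w 85.2
row [-1.064 -0.162  0.269] [0.03  0.007 0.013]
```

send_rows(targets=[[-1.06,-0.16,0,0,0,0,85],[-1.06,-0.16,0,0,0,0,85],[-1.06,-0.16,0,0,0,0,85]])

```text
time_s: 9.05
position: [0.5345, 0.1268, 0.0566]
tool_rot: [[-0.354, 0.935, 0.0], [0.935, 0.354, 0.0], [0.0, 0.0, -1.0]]
ft_force: [-0.1, 0.4, -0.2]
grip_width: 0.0851
```

```bash
python3 -c "
from h import *
s,im,d=snap('wrist','w5.png'); np.savez('w5.npz',d=d,pos=s['position'],rot=s['tool_rot'])
go([.5356,.1273,.008],110.8,s)
X,Y,Z=ortho(s,im,d,.5192+.0027*.355,.2042-.0027*.935,110,'o5.png',sc=2.5,yaw=110.8)
for x0 in range(-80,60,10):
  k=(abs(X-x0)<3)&(Z>.02)&(Z<.04)&(abs(Y)<60)
  if k.sum():
    ys=np.sort(Y[k]); print(x0,[(round(a[0],1),round(a[-1],1)) for a in np.split(ys,np.where(np.diff(ys)>4)[0]+1)],Z[k].max().round(4))
"
```

```text
t 9.05 pos [0.5345 0.1268 0.0566] yaw 110.75 w 85.1
row [0.001 0.025 0.971] [ 0.001 -0.001 -0.006]
-80 [(np.float64(-18.9), np.float64(-6.8)), (np.float64(32.9), np.float64(46.9))] 0.0294
-70 [(np.float64(-18.9), np.float64(-6.8)), (np.float64(29.5), np.float64(43.4))] 0.0296
-60 [(np.float64(-18.9), np.float64(-6.7)), (np.float64(25.9), np.float64(39.9))] 0.0295
-50 [(np.float64(-18.8), np.float64(-6.8)), (np.float64(22.3), np.float64(36.6))] 0.0296
-40 [(np.float64(-19.0), np.float64(-6.7)), (np.float64(18.9), np.float64(33.2))] 0.0296
-30 [(np.float64(-19.1), np.float64(-6.9)), (np.float64(15.5), np.float64(29.6))] 0.0298
-20 [(np.float64(-19.2), np.float64(-6.9)), (np.float64(10.3), np.float64(26.2))] 0.0326
-10 [(np.float64(-17.0), np.float64(20.5))] 0.0344
0 [(np.float64(-16.7), np.float64(18.9))] 0.0371
10 [(np.float64(-16.9), np.float64(18.8))] 0.0355
20 [(np.float64(-15.4), np.float64(-3.1)), (np.float64(7.6), np.float64(22.7))] 0.0358
30 [(np.float64(-15.3), np.float64(-3.2)), (np.float64(12.7), np.float64(28.1))] 0.0342
40 [(np.float64(-15.0), np.float64(6.4)), (np.float64(15.3), np.float64(30.1))] 0.032
```

View pics/w5.png

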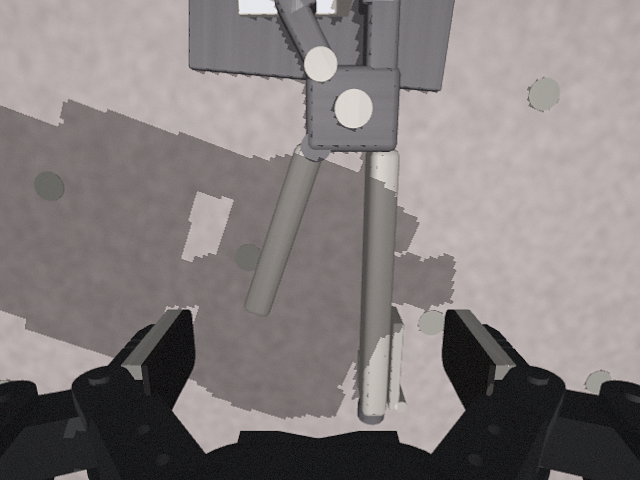

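send_rows(targets=[[0,0.02,0.4,0,0,0,80],[0,0.02,0.8,0,0,0,72],[0,0.02,0.99,0,0,0,68],[0,0.02,0.99,0,0,0,66]], grip_force=50)

```text
time_s: 9.6
position: [0.5348, 0.1276, 0.0066]
tool_rot: [[-0.356, 0.935, -0.002], [0.935, 0.356, 0.0], [0.001, -0.001, -1.0]]
ft_force: [0.3, 0.8, -2.6]
grip_width: 0.066
```

```bash
python3 -c "
from h import *
go([.5356,.1273,.007],110.8)"
```

```text
t 9.6 pos [0.5348 0.1276 0.0066] yaw 110.82 w 66.0
row [-0.01   0.012 -0.008] [-0.01  -0.004  0.003]
```

send_rows(targets=[[0,0.01,0,0,0,0,64],[0,0.02,0,0,0,0,62],[0,0.04,0,0,0,0,60],[0,0.06,0,0,0,0,58],[0,0.08,0,0,0,0,56]])

```text
time_s: 10.22
position: [0.5395, 0.1283, 0.0074]
tool_rot: [[-0.355, 0.935, 0.001], [0.935, 0.355, -0.0], [-0.0, 0.001, -1.0]]
ft_force: [-0.6, -0.9, 3.0]
grip_width: 0.0561
```

send_rows(targets=[[0,0.02,0,0,0,0,54],[0,0.04,0,0,0,0,52],[0,0.06,0,0,0,0,50],[0,0.08,0,0,0,0,48],[0,0.1,0,0,0,0,46]])

```text
time_s: 10.85
position: [0.5442, 0.1299, 0.0078]
tool_rot: [[-0.355, 0.935, 0.001], [0.935, 0.355, -0.001], [-0.001, 0.001, -1.0]]
ft_force: [-2.0, -1.8, 7.4]
grip_width: 0.0462
```

send_rows(targets=[[0,0.02,0,0,0,0,44],[0,0.04,0,0,0,0,42],[0,0.055,0,0,0,0,40],[0,0.055,0,0,0,0,38],[0,0.055,0,0,0,0,37]])

```text
time_s: 11.48
position: [0.5464, 0.1311, 0.0072]
tool_rot: [[-0.356, 0.935, 0.0], [0.935, 0.356, -0.0], [-0.0, -0.0, -1.0]]
ft_force: [0.9, -0.7, 5.1]
grip_width: 0.0392
```

send_rows(targets=[[0,0,0,0,0,0,36],[0,0,0,0,0,0,36]])

```text
time_s: 11.72
position: [0.5464, 0.1311, 0.0072]
tool_rot: [[-0.356, 0.935, 0.0], [0.935, 0.356, -0.0], [-0.0, 0.0, -1.0]]
ft_force: [-0.1, -0.7, 5.9]
grip_width: 0.0391
```

send_rows(targets=[[0,0,0,0,0,0,50],[0,0,0,0,0,0,62],[0,0,-0.5,0,0,0,70],[0,0,-1.0,0,0,0,70],[0,0,-1.2,0,0,0,70]])

```text
time_s: 12.35
position: [0.5467, 0.1312, 0.068]
tool_rot: [[-0.355, 0.935, 0.001], [0.935, 0.355, 0.0], [-0.0, 0.001, -1.0]]
ft_force: [-0.8, -0.0, -0.2]
grip_width: 0.0698
```

```bash
python3 -c "
from h import *
s,im,d=snap('wrist','w6.png'); np.savez('w6.npz',d=d,pos=s['position'],rot=s['tool_rot'])
print(s['position'])
X,Y,Z=ortho(s,im,d,.5192+.0027*.355,.2042-.0027*.935,110,'o6.png',sc=2.5,yaw=110.8)
for x0 in range(-80,60,10):
  k=(abs(X-x0)<3)&(Z>.02)&(Z<.04)&(abs(Y)<60)
  if k.sum():
    ys=np.sort(Y[k]); print(x0,[(round(a[0],1),round(a[-1],1)) for a in np.split(ys,np.where(np.diff(ys)>4)[0]+1)],Z[k].max().round(4))
"
```

```text
[0.54668429 0.13117836 0.06795788]
-80 [(np.float64(-19.2), np.float64(-7.3)), (np.float64(10.4), np.float64(22.4))] 0.0296
-70 [(np.float64(-19.4), np.float64(-7.3)), (np.float64(10.5), np.float64(22.3))] 0.0294
-60 [(np.float64(-19.1), np.float64(-7.5)), (np.float64(10.4), np.float64(22.5))] 0.03
-50 [(np.float64(-19.3), np.float64(-7.3)), (np.float64(10.5), np.float64(22.5))] 0.0298
-40 [(np.float64(-19.4), np.float64(-7.3)), (np.float64(10.5), np.float64(22.2))] 0.0294
-30 [(np.float64(-19.1), np.float64(-7.3)), (np.float64(10.5), np.float64(22.5))] 0.0294
-20 [(np.float64(-19.3), np.float64(-7.5)), (np.float64(9.2), np.float64(22.7))] 0.0323
-10 [(np.float64(-17.2), np.float64(20.4))] 0.036
0 [(np.float64(-17.4), np.float64(18.7))] 0.0368
10 [(np.float64(-17.2), np.float64(18.4))] 0.0363
20 [(np.float64(-15.6), np.float64(-3.9)), (np.float64(6.0), np.float64(18.0))] 0.036
30 [(np.float64(-15.6), np.float64(-3.9)), (np.float64(5.9), np.float64(17.0))] 0.0343
40 [(np.float64(-15.4), np.float64(16.8))] 0.04
```

View pics/w6.png

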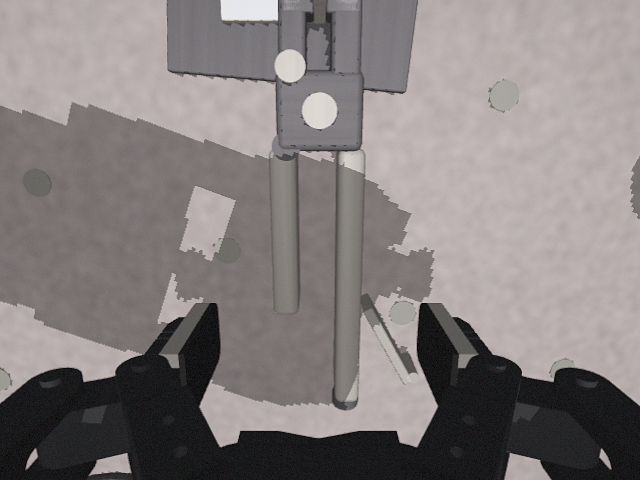

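```bash
python3 -c "
from h import *
go([.5196,.2043,.068],110.8)"
```

```text
t 12.4 pos [0.5469 0.1312 0.0685] yaw 110.78 w 69.9
row [1.561 0.008 0.01 ] [ 0.014  0.005 -0.003]
```

send_rows(targets=[[0.8,0.01,0,0,0,0,70],[1.56,0.01,0,0,0,0,70],[1.56,0.01,0.5,0,0,0,70],[1.56,0.01,0.9,0,0,0,65],[1.56,0.01,1.1,0,0,0,60]], grip_force=60)

```text
time_s: 13.02
position: [0.5184, 0.2041, 0.0103]
tool_rot: [[-0.355, 0.935, -0.003], [0.935, 0.355, -0.0], [0.001, -0.003, -1.0]]
ft_force: [0.5, 0.4, 0.3]
grip_width: 0.06
```

```bash
python3 -c "
from h import *
go([.5196,.2043,.0075],110.8)"
```

```text
t 13.03 pos [0.5184 0.2041 0.0103] yaw 110.78 w 60.0
row [-0.006  0.024  0.056] [-0.02  -0.004 -0.003]
```

send_rows(targets=[[0,0.01,0.09,0,0,0,55],[0,0.01,0.1,0,0,0,48],[0,0.01,0.1,0,0,0,40],[0,0.01,0.1,0,0,0,30],[0,0.01,0.1,0,0,0,22]])

```text
time_s: 13.65
position: [0.5199, 0.2044, 0.0077]
tool_rot: [[-0.355, 0.935, 0.001], [0.935, 0.355, 0.0], [-0.0, 0.001, -1.0]]
ft_force: [-1.6, -0.8, 5.6]
grip_width: 0.0346
```

send_rows(targets=[[0,0,0,0,0,0,20],[0,0,0,0,0,0,20]], grip_force=100)

```text
time_s: 13.9
position: [0.5199, 0.2044, 0.0079]
tool_rot: [[-0.355, 0.935, 0.001], [0.935, 0.355, 0.0], [-0.0, 0.001, -1.0]]
ft_force: [-2.2, -0.5, 7.4]
grip_width: 0.0342
```

send_rows(targets=[[0,0,-0.05,0,0,0,20],[0,0,-0.2,0,0,0,20],[0,0,-0.5,0,0,0,20],[0,0,-0.8,0,0,0,20],[0,0,-0.8,0,0,0,20]])

```text
time_s: 14.52
position: [0.5204, 0.2046, 0.0487]
tool_rot: [[-0.355, 0.935, 0.003], [0.935, 0.355, 0.001], [-0.001, 0.003, -1.0]]
ft_force: [0.1, -0.5, -5.6]
grip_width: 0.0342
```

```bash
python3 -c "
from h import *
s,im,d=snap('wrist','w7.png'); np.savez('w7.npz',d=d,pos=s['position'],rot=s['tool_rot'])
s2,im,d=snap('scene','s7.png'); cv2.imwrite('pics/s7c.png',cv2.resize(im[110:290,230:470,::-1],None,fx=3,fy=3))
go([.5,-.1,.06],70)"
```

```text
t 14.62 pos [0.5196 0.2044 0.0471] yaw 110.78 w 34.0
row [-5.553 -2.525 -0.257] [ 1.000e-03 -0.000e+00  5.097e+00]
```

View pics/w7.png

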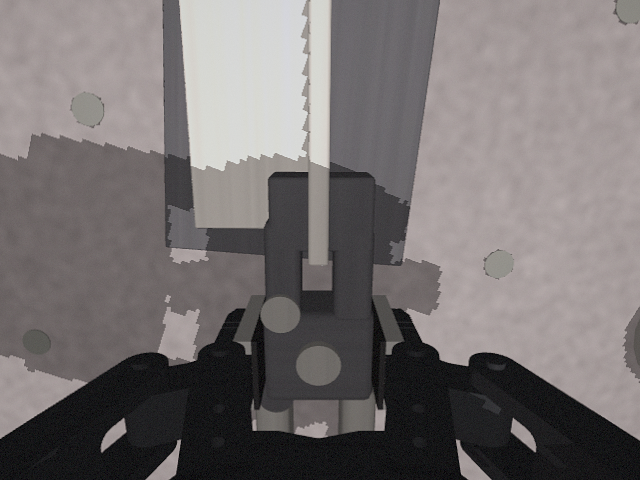

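View pics/s7c.png

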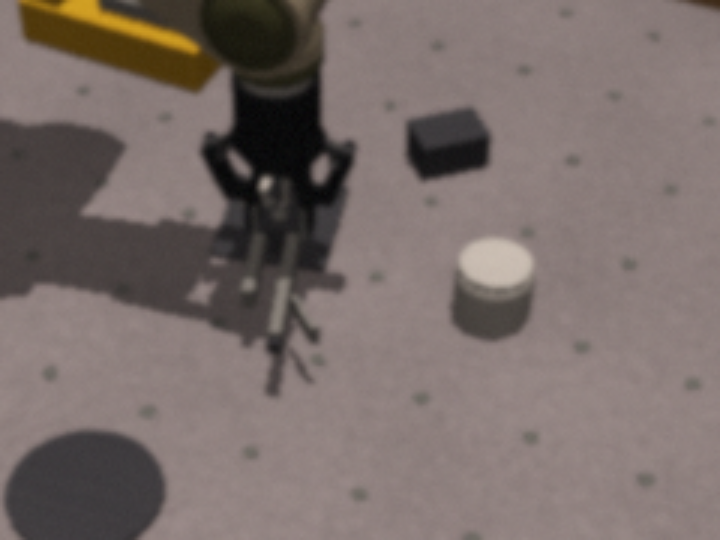

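```bash
python3 -c "
from h import *
T,m=T_wc('top'); K=np.array(m['camera_matrix'])
im,d=vision.get_image('top')
q=vision.masks_of('top','round_plate')[0]; print(q['p'],q['extent'])
c,_=cv2.findContours(q['pixels'].astype(np.uint8),cv2.RETR_EXTERNAL,cv2.CHAIN_APPROX_NONE); c=max(c,key=len).reshape(-1,1,2).astype(float)
u=cv2.undistortPoints(c,K,np.array(m['dist'])).reshape(-1,2)
D=np.c_[u,np.ones(len(u))]@T[:3,:3].T; t=(.006-T[2,3])/D[:,2]; P=D*t[:,None]+T[:3,3]
(cx,cy),r=cv2.minEnclosingCircle(P[:,:2].astype(np.float32)); A=np.c_[2*P[:,:2],np.ones(len(P))]; f=np.linalg.lstsq(A,(P[:,:2]**2).sum(1),rcond=None)[0]
print(cx,cy,r,f,np.sqrt(f[2]+f[0]**2+f[1]**2))
C=f[:2]
for yaw in (70,75,80):
  x=np.array([np.cos(np.radians(yaw)),np.sin(np.radians(yaw))]);y=np.array([-x[1],x[0]])
  O=C-.010*y; p=O-.075*x; print(yaw,'O',O,'TCP',p,'tail',O-.219*x,'pinch',O-.201*x-.028*y)
x=np.array([np.cos(np.radians(70)),np.sin(np.radians(70))]);y=np.array([-x[1],x[0]])
go([*(C-.010*y-.075*x),.05],70)
"
```

```text
0.75 [356.1, 260.5, 406.6, 310.3]
0.5028777122497559 -0.09844724088907242 0.06575095653533936 [ 0.50309734 -0.09887363 -0.25879416] 0.06394341997786718
70 O [ 0.51249426 -0.10229383] TCP [ 0.48684275 -0.17277078] tail [ 0.43759185 -0.30808651] pinch [ 0.47005961 -0.30074861]
75 O [ 0.51275659 -0.10146182] TCP [ 0.49334517 -0.17390625] tail [ 0.45607522 -0.31299957] pinch [ 0.48777989 -0.30285984]
80 O [ 0.51294541 -0.10061011] TCP [ 0.4999218  -0.17447069] tail [ 0.47491646 -0.31628301] pinch [ 0.50561675 -0.30341862]
t 14.72 pos [0.5194 0.2044 0.0466] yaw 110.78 w 34.4
row [-6.821 -3.284 -0.066] [-7.000e-03  1.000e-03  5.097e+00]
```

send_rows(targets=[[-0.4,-0.2,-0.2,0,0,0.3,20],[-1.0,-0.5,-0.4,0,0,0.8,20],[-1.7,-0.8,-0.4,0,0,1.3,20],[-2.5,-1.2,-0.4,0,0,1.9,20],[-3.3,-1.6,-0.4,0,0,2.5,20]])

```text
time_s: 15.35
position: [0.503, 0.0205, 0.0667]
tool_rot: [[-0.011, 1.0, -0.001], [1.0, 0.011, 0.0], [0.0, -0.001, -1.0]]
ft_force: [0.4, -0.1, -4.8]
grip_width: 0.0341
```

```bash
python3 -c "
from h import *
go([.48684,-.17277,.065],70)"
```

```text
t 15.35 pos [0.503  0.0205 0.0667] yaw 90.64 w 34.1
row [-3.862 -0.366  0.034] [-0.004  0.     2.58 ]
```

send_rows(targets=[[-0.9,-0.1,0,0,0,0.6,20],[-1.8,-0.2,0,0,0,1.2,20],[-2.7,-0.27,0,0,0,1.8,20],[-3.4,-0.33,0,0,0,2.3,20],[-3.86,-0.366,0.03,0,0,2.58,20]])

```text
time_s: 15.98
position: [0.4874, -0.1731, 0.0652]
tool_rot: [[0.343, 0.939, -0.0], [0.939, -0.343, 0.0], [-0.0, -0.0, -1.0]]
ft_force: [1.0, -0.4, -5.3]
grip_width: 0.0344
```

send_rows(targets=[[0,0,0,0,0,0,20],[0,0,0,0,0,0,20]])

```text
time_s: 16.23
position: [0.4875, -0.1709, 0.0652]
tool_rot: [[0.339, 0.941, -0.001], [0.941, -0.339, 0.001], [0.0, -0.001, -1.0]]
ft_force: [-0.3, 0.5, -5.4]
grip_width: 0.0341
```

```bash
python3 -c "
from h import *
s,im,d=snap('wrist','w8.png'); np.savez('w8.npz',d=d,pos=s['position'],rot=s['tool_rot'])
go([.48684,-.17277,.0075],70,s)
q=vision.masks_of('wrist','round_plate')[0]; np.save('m8.npy',q['pixels']); print(q['p'],q['extent'])
X,Y,Z=ortho(s,im,d,*s['position'][:2],160,'o8.png',sc=2,yaw=70)
k=(Z>.08)&(Z<.12)&(abs(Y)<12)&(X>30)
for x0 in (40,60,80,100): 
  kk=k&(abs(X-x0)<4)&(abs(Y)<4); print(x0,np.percentile(Y[kk],[1,50,99]) if kk.sum() else 0, np.median(Z[kk]))
k=(Z>.097)&(Z<.12)&(abs(Y)<4)&(X>30);print('leg',X[k].min(),X[k].max())
k=(Z>.05)&(Z<.08)&(Y>10)&(Y<60)&(X>20);print('flat',np.percentile(X[k],[1,99]),np.percentile(Y[k],[1,99]),np.median(Z[k]))
A=np.c_[X[k],Y[k],np.ones(k.sum())]; print('flat tilt',np.linalg.lstsq(A,Z[k]*1000,rcond=None)[0])
"
```

```text
t 16.23 pos [ 0.4875 -0.1709  0.0652] yaw 70.16 w 34.1
row [-0.04   0.002  1.155] [-0.007 -0.003  0.02 ]
0.94 [152.1, 1.7, 434.3, 254.7]
40 [-3.8404326   0.33441189  3.97659833] 0.10790578174223218
60 [-1.44118508  0.92193944  3.27374624] 0.10817100633030002
80 [-1.45499835  0.98629026  3.22362828] 0.10816849626785337
100 0 nan
leg 33.78221391693972 93.62484949456885
flat [ 35.35887684 103.52355318] [10.39796205 42.80950735] 0.0681177628198985
flat tilt [ 9.87585014e-05 -7.60667922e-03  6.83293919e+01]
  return _methods._mean(a, axis=axis, dtype=dtype,
  ret = ret.dtype.type(ret / rcount)
```

View pics/w8.png

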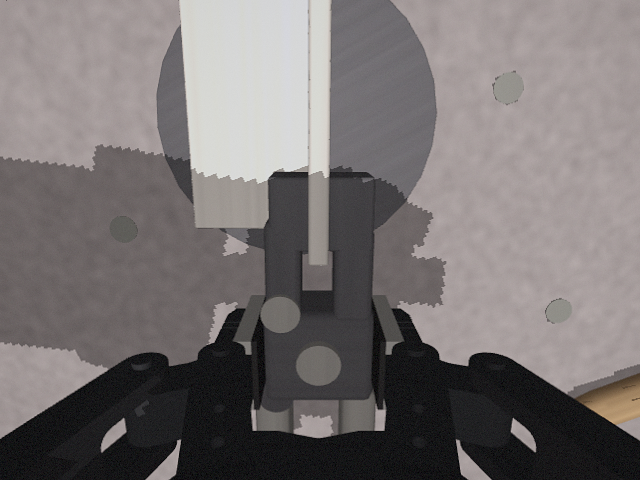

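View pics/o8.png

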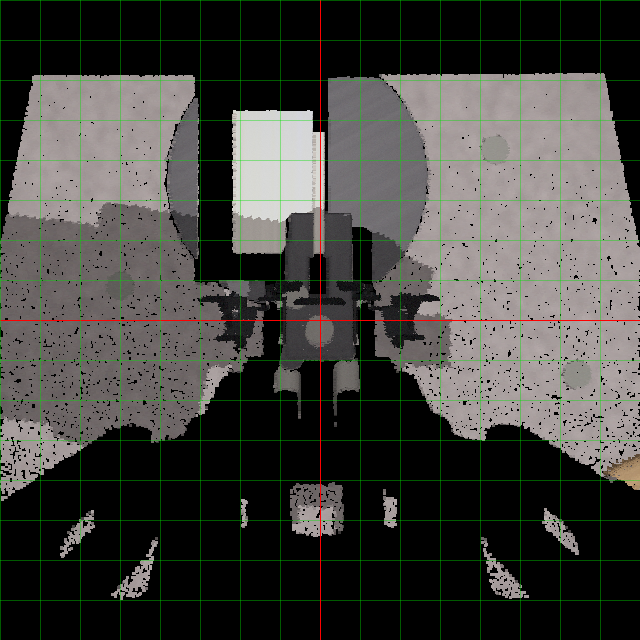

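send_rows(targets=[[-0.03,0,0.3,0,0,0,20],[-0.03,0,0.6,0,0,0,20],[-0.03,0,0.85,0,0,0,20],[-0.03,0,1.0,0,0,0,20],[-0.03,0,1.08,0,0,0,20]])

```text
time_s: 16.95
position: [0.4873, -0.1727, 0.0113]
tool_rot: [[0.339, 0.941, -0.0], [0.941, -0.339, 0.0], [0.0, -0.0, -1.0]]
ft_force: [-0.2, -0.9, -5.7]
grip_width: 0.034
```

send_rows(targets=[[0,0,0.03,0,0,0,20],[0,0,0.06,0,0,0,20],[0,0,0.07,0,0,0,20]])

```text
time_s: 17.32
position: [0.4873, -0.173, 0.0082]
tool_rot: [[0.34, 0.94, 0.0], [0.94, -0.34, -0.0], [-0.0, 0.0, -1.0]]
ft_force: [0.2, 0.6, -5.7]
grip_width: 0.0341
```

send_rows(targets=[[0,0,0.01,0,0,0,20],[0,0,0.02,0,0,0,20],[0,0,0.03,0,0,0,20],[0,0,0.03,0,0,0,20]])

```text
time_s: 17.82
position: [0.4874, -0.173, 0.0079]
tool_rot: [[0.34, 0.941, 0.001], [0.941, -0.34, -0.001], [-0.0, 0.001, -1.0]]
ft_force: [-4.6, 1.3, 12.2]
grip_width: 0.0341
```

send_rows(targets=[[0,0,-0.02,0,0,0,45],[0,0,-0.02,0,0,0,60],[0,0,-0.5,0,0,0,70],[0,0,-1.0,0,0,0,70],[-0.5,0.2,-1.1,0,0,0,60]], grip_force=20)

```text
time_s: 18.45
position: [0.4888, -0.1994, 0.0631]
tool_rot: [[0.338, 0.941, 0.002], [0.941, -0.338, -0.001], [-0.0, 0.002, -1.0]]
ft_force: [-0.2, 0.0, -0.2]
grip_width: 0.06
```

```bash
python3 -c "
from h import *
x=np.array([.34,.9404]);y=np.array([-.9404,.34]); p=np.array([.4874,-.1730])-.126*x-.028*y
print(p); go([*p,.065],70.12)"
```

```text
[ 0.4708912 -0.3010104]
t 18.45 pos [ 0.4888 -0.1994  0.0631] yaw 70.26 w 60.0
row [-2.034  0.35  -0.036] [0.017 0.003 0.018]
```

send_rows(targets=[[-1.0,0.2,0,0,0,0,55],[-2.03,0.35,0,0,0,0,55],[-2.03,0.35,0,0,0,0,55],[-2.03,0.35,0,0,0,0,55]])

```text
time_s: 18.95
position: [0.47, -0.3007, 0.0613]
tool_rot: [[0.34, 0.94, -0.0], [0.94, -0.34, 0.001], [0.0, -0.001, -1.0]]
ft_force: [-0.2, 0.7, 0.4]
grip_width: 0.0554
```

```bash
python3 -c "
from h import *
s,im,d=snap('wrist','w9.png'); np.savez('w9.npz',d=d,pos=s['position'],rot=s['tool_rot'])
go([.4709,-.3010,.006],70.12,s)
s2,im,d=snap('scene','s9.png'); cv2.imwrite('pics/s9c.png',cv2.resize(im[200:400,190:430,::-1],None,fx=3,fy=3))"
```

```text
t 18.95 pos [ 0.47   -0.3007  0.0613] yaw 70.12 w 55.4
row [-1.000e-03  2.000e-02  1.107e+00] [-0.004 -0.003  0.   ]
```

View pics/w9.png

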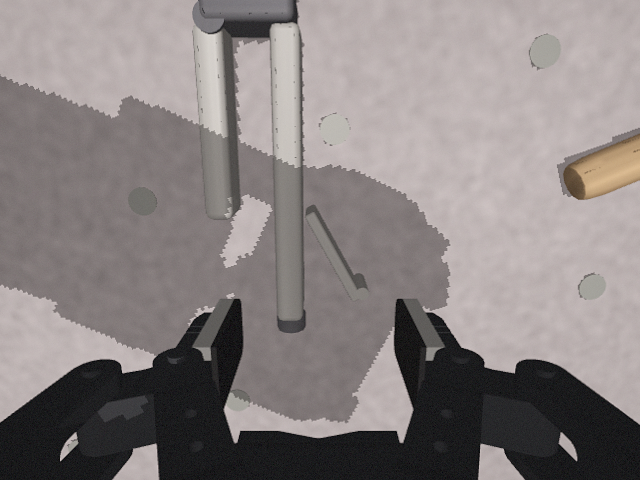

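View pics/s9c.png

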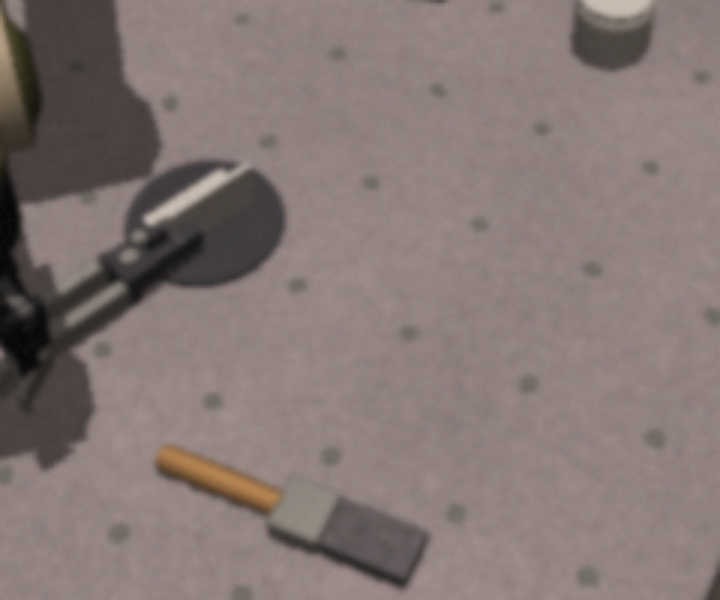

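send_rows(targets=[[0,0.02,0.5,0,0,0,55],[0,0.02,0.9,0,0,0,55],[0,0.02,1.08,0,0,0,53],[0,0.02,1.08,0,0,0,50],[0,0.02,1.08,0,0,0,47]])

```text
time_s: 19.68
position: [0.4715, -0.3016, 0.0083]
tool_rot: [[0.339, 0.941, 0.001], [0.941, -0.339, -0.001], [-0.001, 0.001, -1.0]]
ft_force: [-0.1, -0.9, -0.5]
grip_width: 0.0471
```

```bash
python3 -c "
from h import *
go([.4709,-.3010,.006],70.12)"
```

```text
t 19.68 pos [ 0.4715 -0.3016  0.0083] yaw 70.16 w 47.1
row [ 0.007 -0.014  0.046] [0.008 0.004 0.005]
```

send_rows(targets=[[0,0,0,0,0,0,44],[0,0,0,0,0,0,42],[0,-0.01,0,0,0,0,40],[0,-0.03,0,0,0,0,38],[0,-0.05,0,0,0,0,36]])

```text
time_s: 20.3
position: [0.4686, -0.3006, 0.0074]
tool_rot: [[0.34, 0.94, -0.0], [0.94, -0.34, 0.0], [0.0, -0.0, -1.0]]
ft_force: [0.2, 0.6, 0.9]
grip_width: 0.0357
```

send_rows(targets=[[0,-0.02,0,0,0,0,34],[0,-0.04,0,0,0,0,32],[0,-0.05,0,0,0,0,31],[0,-0.06,0,0,0,0,30],[0,-0.06,0,0,0,0,30]])

```text
time_s: 20.92
position: [0.4659, -0.2997, 0.0076]
tool_rot: [[0.34, 0.941, 0.0], [0.941, -0.34, -0.0], [-0.0, 0.0, -1.0]]
ft_force: [-0.3, 0.3, -0.3]
grip_width: 0.0305
```

```bash
python3 -c "
from h import *
s,im,d=snap('wrist','w10.png')"
```

```text
(no output)
```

View pics/w10.png

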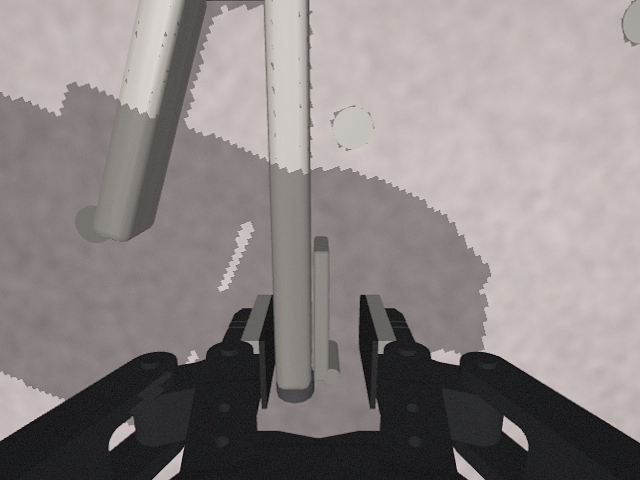

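send_rows(targets=[[0,0,0,0,0,0,42],[0,0.03,0,0,0,0,50],[0,0.03,-0.6,0,0,0,60],[0,0.03,-1.3,0,0,0,75],[0.9,-0.2,-1.5,0,0,0,80]])

```text
time_s: 21.6
position: [0.4727, -0.2561, 0.0845]
tool_rot: [[0.343, 0.939, 0.004], [0.939, -0.343, -0.004], [-0.002, 0.005, -1.0]]
ft_force: [1.1, 1.2, -0.0]
grip_width: 0.0799
```

```bash
python3 -c "
from h import *
go([.480,-.194,.085],70.12)"
```

```text
t 21.6 pos [ 0.4727 -0.2561  0.0845] yaw 69.95 w 79.9
row [ 1.217 -0.289 -0.014] [ 0.034  0.015 -0.022]
```

send_rows(targets=[[0.9,-0.2,0,0,0,0,80],[1.2,-0.29,0,0,0,0,80],[1.2,-0.29,0,0,0,0,80],[1.2,-0.29,0,0,0,0,80]])

```text
time_s: 22.1
position: [0.4787, -0.1938, 0.0825]
tool_rot: [[0.341, 0.94, 0.0], [0.94, -0.341, -0.0], [-0.0, 0.0, -1.0]]
ft_force: [0.3, 0.0, 0.6]
grip_width: 0.0799
```

```bash
python3 -c "
from h import *
s,im,d=snap('wrist','w11.png'); np.savez('w11.npz',d=d,pos=s['position'],rot=s['tool_rot']); print(s['position'])
x=np.array([.34,.9404]); P0=np.array([.4874,-.1730])-.003*x
X,Y,Z=ortho(s,im,d,*P0,130,'o11.png',sc=2.2,yaw=70.12)
for x0 in range(-40,80,10):
  k=(abs(X-x0)<3)&(Z>.02)&(Z<.04)&(abs(Y)<60)
  if k.sum():
    ys=np.sort(Y[k]); print(x0,[(round(a[0],1),round(a[-1],1)) for a in np.split(ys,np.where(np.diff(ys)>3)[0]+1)],Z[k].max().round(4))
k=(Z>.045)&(Z<.056)&(X>20)&(abs(Y)<15); print('leg',np.percentile(X[k],[.5,99.5]))
for x0 in (45,65,85,105): 
  kk=k&(abs(X-x0)<4); print(x0,np.percentile(Y[kk],[1,50,99]) if kk.sum() else 0)
"
```

```text
[ 0.47867173 -0.19379438  0.08247889]
-40 [(np.float64(-19.1), np.float64(-7.4)), (np.float64(18.1), np.float64(32.4))] 0.0296
-30 [(np.float64(-19.4), np.float64(-7.5)), (np.float64(15.3), np.float64(29.2))] 0.0293
-20 [(np.float64(-19.0), np.float64(-7.4)), (np.float64(9.4), np.float64(25.8))] 0.0321
-10 [(np.float64(-16.9), np.float64(20.2))] 0.0355
0 [(np.float64(-17.2), np.float64(18.5))] 0.0367
10 [(np.float64(-16.9), np.float64(18.8))] 0.0353
20 [(np.float64(-15.7), np.float64(-3.6)), (np.float64(7.6), np.float64(22.8))] 0.035
30 [(np.float64(-15.4), np.float64(-3.6)), (np.float64(13.0), np.float64(28.3))] 0.0338
40 [(np.float64(-15.6), np.float64(-1.9)), (np.float64(15.0), np.float64(31.8))] 0.034
50 [(np.float64(-14.8), np.float64(-2.3)), (np.float64(20.6), np.float64(35.1))] 0.0337
60 [(np.float64(-14.1), np.float64(-2.3))] 0.032
leg [37.49487269 93.53192312]
45 [-1.5179033   0.91302497  3.32931805]
65 [-1.41904623  0.94547917  3.29059298]
85 [-1.29792549  0.98439065  3.25224722]
105 0
```

View pics/w11.png

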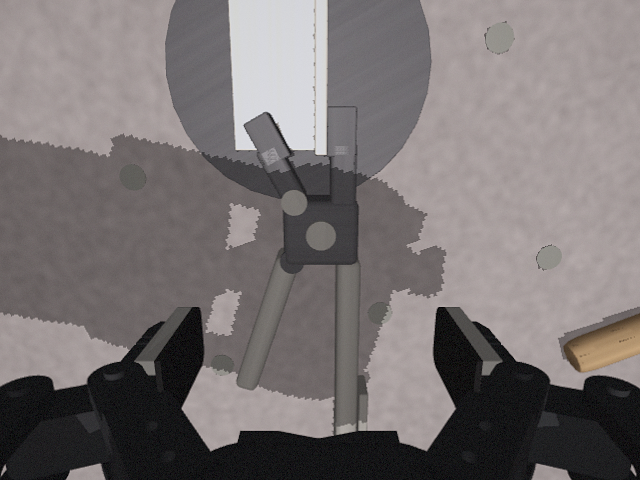

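```bash
python3 -c "
from h import *
x=np.array([.34,.9404]);y=np.array([-.9404,.34])
p=np.array([.4874,-.1730])-.002*y; print(p); go([*p,.0825],70.12)"
```

```text
[ 0.4892808 -0.17368  ]
t 22.15 pos [ 0.4786 -0.1938  0.0824] yaw 70.07 w 79.5
row [ 0.452  0.064 -0.002] [ 0.002  0.002 -0.007]
```

send_rows(targets=[[0.45,0.06,0,0,0,0,75],[0.45,0.06,0.5,0,0,0,70],[0.45,0.06,1.0,0,0,0,70],[0.45,0.06,1.4,0,0,0,65],[0.45,0.06,1.4,0,0,0,60]], grip_force=60)

```text
time_s: 22.78
position: [0.4884, -0.1731, 0.0114]
tool_rot: [[0.341, 0.94, -0.002], [0.94, -0.341, 0.001], [0.001, -0.003, -1.0]]
ft_force: [0.3, 0.3, 0.4]
grip_width: 0.0599
```

```bash
python3 -c "
from h import *
go([.48928,-.17368,.008],70.12)"
```

```text
t 22.77 pos [ 0.4884 -0.1731  0.0114] yaw 70.06 w 59.9
row [-0.006  0.022  0.068] [-0.019 -0.004 -0.007]
```

send_rows(targets=[[0,0.01,0.06,0,0,0,52],[0,0.01,0.08,0,0,0,46],[0,0.01,0.08,0,0,0,41],[0,0.01,0.08,0,0,0,37],[0,0.01,0.08,0,0,0,32]])

```text
time_s: 23.4
position: [0.4891, -0.1724, 0.009]
tool_rot: [[0.34, 0.94, -0.001], [0.94, -0.34, 0.0], [0.0, -0.001, -1.0]]
ft_force: [-3.0, 1.2, 7.0]
grip_width: 0.0349
```

send_rows(targets=[[0,0,0,0,0,0,25],[0,0,0,0,0,0,20],[0,0,0,0,0,0,20]], grip_force=100)

```text
time_s: 23.78
position: [0.4892, -0.1724, 0.0092]
tool_rot: [[0.34, 0.941, -0.0], [0.941, -0.34, 0.0], [-0.0, -0.0, -1.0]]
ft_force: [-3.9, 2.0, 8.2]
grip_width: 0.034
```

```bash
python3 -c "
from h import *
s,im,d=snap('wrist','w12.png')"
```

```text
(no output)
```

View pics/w12.png

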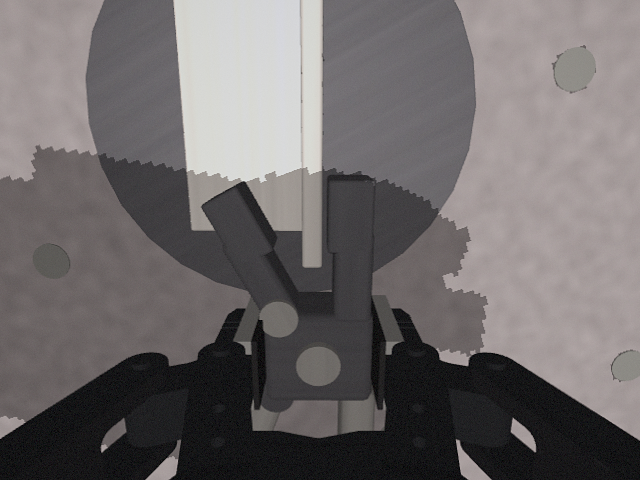

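send_rows(targets=[[0,0.03,-0.08,0,0,0,20],[-0.2,0.03,-0.12,0,0,0,20],[-0.6,0.03,-0.12,0,0,0,20],[-1.2,0.03,-0.2,0,0,0,20],[-2.0,0.03,-0.3,0,0,0,20]])

```text
time_s: 24.45
position: [0.4563, -0.2681, 0.0234]
tool_rot: [[0.339, 0.941, -0.001], [0.941, -0.339, 0.001], [0.0, -0.001, -1.0]]
ft_force: [-0.1, 0.2, -4.0]
grip_width: 0.0345
```

send_rows(targets=[[-0.6,0,0,0,0,0,20],[-1.0,0,0.1,0,0,0,20],[-1.0,0,0.2,0,0,0,20],[-1.0,0,0.2,0,0,0,20]])

```text
time_s: 24.95
position: [0.4397, -0.3131, 0.0127]
tool_rot: [[0.339, 0.941, -0.001], [0.941, -0.339, 0.002], [0.001, -0.002, -1.0]]
ft_force: [-0.5, 0.7, -4.4]
grip_width: 0.0344
```

send_rows(targets=[[0,0,0.03,0,0,0,20],[0,0,0.05,0,0,0,20],[0,0,0.07,0,0,0,20],[0,0,0.08,0,0,0,20]])

```text
time_s: 25.45
position: [0.44, -0.3141, 0.0095]
tool_rot: [[0.34, 0.941, 0.0], [0.941, -0.34, -0.0], [-0.0, 0.0, -1.0]]
ft_force: [-0.8, 0.0, -4.2]
grip_width: 0.0342
```

send_rows(targets=[[0,0,0.02,0,0,0,20],[0,0,0.03,0,0,0,20],[0,0,0.03,0,0,0,20]])

```text
time_s: 25.82
position: [0.44, -0.3142, 0.0092]
tool_rot: [[0.34, 0.941, 0.001], [0.941, -0.34, -0.001], [-0.0, 0.001, -1.0]]
ft_force: [-1.6, 3.6, 10.2]
grip_width: 0.0342
```

Down on the bench; open, rise and look.

send_rows(targets=[[0,0,-0.01,0,0,0,45],[0,0,-0.01,0,0,0,60],[0,0,-0.4,0,0,0,70],[0,0,-1.5,0,0,0,75],[0,0,-2.7,0,0,0,80]])

```text
time_s: 26.45
position: [0.4396, -0.3141, 0.1442]
tool_rot: [[0.34, 0.94, -0.001], [0.94, -0.34, 0.001], [0.0, -0.001, -1.0]]
ft_force: [0.0, -1.0, 0.2]
grip_width: 0.0801
```

send_rows(targets=[[-0.5,-0.5,-1.0,0,0,0,80],[-0.5,-0.5,-1.5,0,0,0,80],[-0.5,-0.5,-1.5,0,0,0,80],[-0.5,-0.5,-1.5,0,0,0,80]])

```text
time_s: 26.95
position: [0.4077, -0.3288, 0.2167]
tool_rot: [[0.34, 0.941, -0.001], [0.941, -0.34, 0.002], [0.001, -0.002, -1.0]]
ft_force: [0.7, 0.0, -0.8]
grip_width: 0.0804
```

```bash
python3 -c "
from h import *
s,im,d=snap('wrist','w13.png'); print(s['position'],s['ft_force'],s['time_s'])
s2,im2,d2=snap('scene','s13.png'); cv2.imwrite('pics/s13c.png',cv2.resize(im2[180:400,180:420,::-1],None,fx=2.7,fy=2.7))
C=np.array([.5031,-.0989])
X,Y,Z=ortho(s,im,d,*C,100,'o13.png',sc=3,yaw=70.12)
k=(Z>.046)&(Z<.056)&(abs(X)<70)&(abs(Y)<40); print('leg',np.percentile(X[k],[.5,99.5]),np.percentile(Y[k],[1,50,99]),np.median(Z[k]))
k=(Z>.008)&(Z<.014)&(abs(X)<50)&(abs(Y)<50); print('flat',np.percentile(X[k],[1,99]),np.percentile(Y[k],[1,99]),np.median(Z[k]))
k=(Z>.004)&(Z<.008)&(abs(X)<75)&(abs(Y)<75); print('plate',X[k].min(),X[k].max(),Y[k].min(),Y[k].max(),np.percentile(X[k],[.3,99.7]),np.percentile(Y[k],[.3,99.7]))
"
```

```text
[ 0.40772597 -0.32879854  0.21670651] [ 0.73086578  0.00617323 -0.81725894] 26.95Traceback (most recent call last):
  File "<string>", line 7, in <module>
    k=(Z>.046)&(Z<.056)&(abs(X)<70)&(abs(Y)<40); print('leg',np.percentile(X[k],[.5,99.5]),np.percentile(Y[k],[1,50,99]),np.median(Z[k]))
                                                             ~~~~~~~~~~~~~^^^^^^^^^^^^^^^^
    return _quantile_unchecked(
        a, q, axis, out, overwrite_input, method, keepdims, weights)
    return _ureduce(a,
                    func=_quantile_ureduce_func,
    ...<5 lines>...
                    overwrite_input=overwrite_input,
                    method=method)
    r = func(a, **kwargs)
    result = _quantile(arr,
                       quantiles=q,
    ...<2 lines>...
                       out=out,
                       weights=wgt)
    slices_having_nans = np.isnan(arr[-1, ...])
                                  ~~~^^^^^^^^^
IndexError: index -1 is out of bounds for axis 0 with size 0
```

View pics/w13.png

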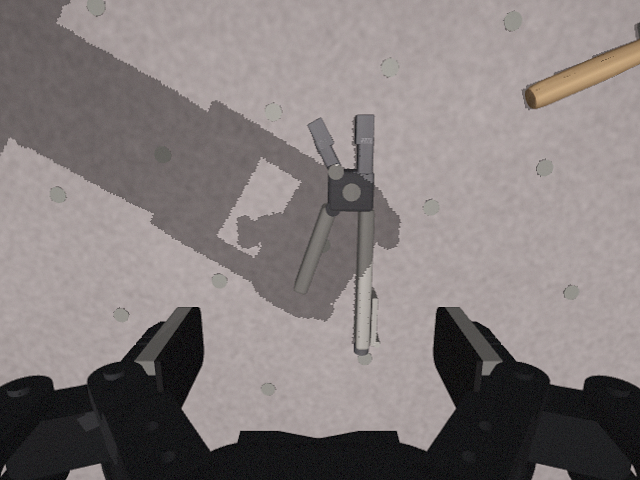

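View pics/s13c.png

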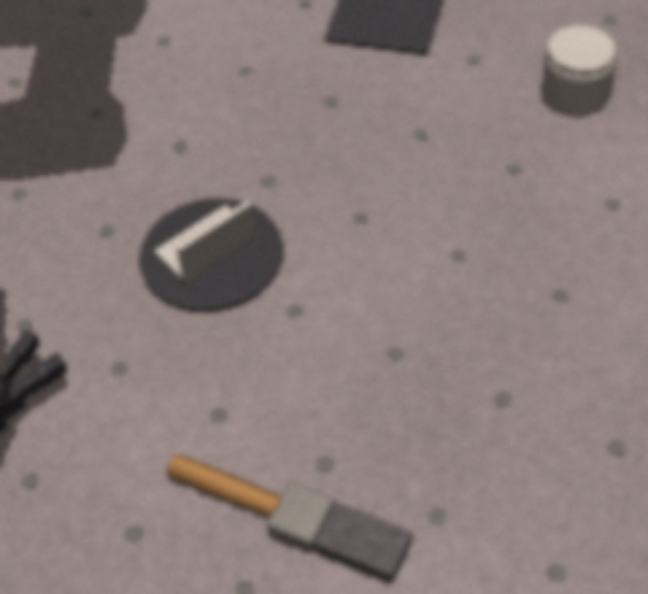

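View pics/o13.png

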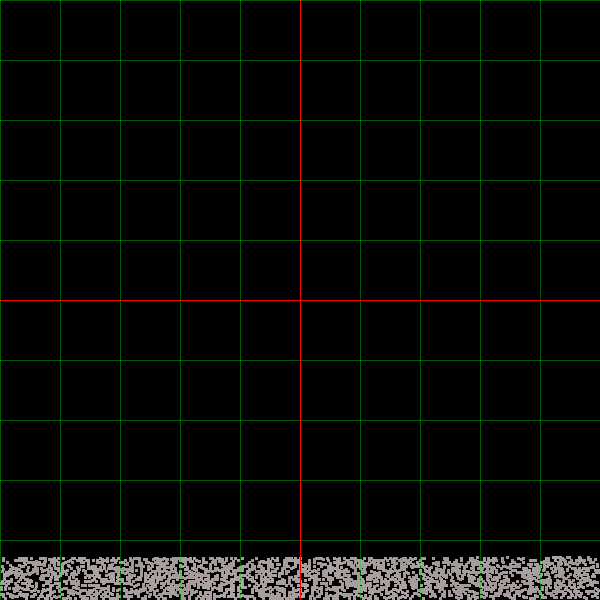

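send_rows(targets=[[1.2,0.3,-0.5,0,0,0,80],[2.4,0.6,-0.5,0,0,0,80],[3.4,0.9,-0.5,0,0,0,80],[3.4,0.9,-0.5,0,0,0,80],[3.4,0.9,-0.5,0,0,0,80]])

```text
time_s: 27.68
position: [0.5078, -0.1847, 0.2421]
tool_rot: [[0.339, 0.941, -0.002], [0.941, -0.339, 0.001], [0.0, -0.002, -1.0]]
ft_force: [0.5, 0.3, -0.1]
grip_width: 0.0802
```

```bash
python3 -c "
from h import *
s,im,d=snap('wrist','w14.png'); print(s['position'],s['ft_force'],s['time_s'])
C=np.array([.5031,-.0989])
X,Y,Z=ortho(s,im,d,*C,100,'o14.png',sc=3,yaw=70.12)
k=(Z>.046)&(Z<.056)&(abs(X)<70)&(abs(Y)<40); print('leg',np.percentile(X[k],[.5,99.5]),np.percentile(Y[k],[1,50,99]),np.median(Z[k]))
k=(Z>.008)&(Z<.014)&(abs(X)<50)&(abs(Y)<50); print('flat',np.percentile(X[k],[1,99]),np.percentile(Y[k],[1,99]),np.median(Z[k]))
k=(Z>.004)&(Z<.008)&(abs(X)<75)&(abs(Y)<75); print('plate',np.percentile(X[k],[.3,99.7]),np.percentile(Y[k],[.3,99.7]))
"
```

```text
[ 0.50778815 -0.18465117  0.24212641] [ 0.48676935  0.32716331 -0.09203596] 27.675
leg [-40.276133    38.81461969] [-12.19079998  -9.80494568  -7.2107582 ] 0.050709859896535675
flat [-39.46874455  38.74028581] [-12.16083984  32.35424857] 0.010811677253150798
plate [-64.69483935  61.52736556] [-62.06220504  64.40267449]
```

View pics/w14.png

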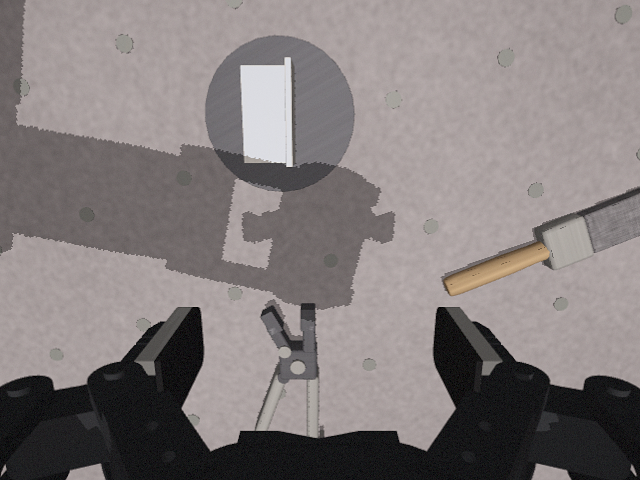

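```bash
python3 -c "
from h import *
s=status.observe(); print(s['time_s'],np.abs(s['qvel']).max()); print(env.close_job())"
```

```text
27.725 1.0278100684466838
the job is handed in; nothing more can be done
None
```

The job is done and handed in at 27.7 s. The angle stands on its flat leg on the round plate, and the pliers lie open and flat on the bench behind it.

- **Clamping:** I carried the pliers by the housing and put the jaws 20 mm over the end of the upright leg. I then squeezed the handles until they locked. The wrist camera showed them still locked, with the release lever swung out, after I let go.
- **Carrying and release:** I carried the angle level to the round plate and set it down. I let go of the locked handles and pinched the lever, and the pliers sprang open. I drew them clear of the leg, moved them about 150 mm back and laid them down. The fingers never touched the angle.
- **Last checks:** The top of the upright leg is at 50.7 mm and the flat leg at 10.8 mm, which matches an angle standing square on a 6 mm plate. Nothing I commanded went near the brush, the can or the steel block. The brush and can look unmoved in the last pictures; the block was not in them.
- **Centring:** The upright leg is about 10 mm to one side of the plate's centre and the middle of the footprint about 10 mm to the other, so the centre of mass is roughly over the middle.
- **Small disagreements:**
  - The plate centre from the top camera and from the wrist camera differs by 1–2 mm.
  - The gripper read the housing as about 35 mm wide and the locked handles as about 39 mm, against 36 and 41 mm in the text.

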